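# Fit the full sticker roll from under the part-used ones

### The arm

A 6-joint arm with a two-finger parallel gripper is mounted at the origin on a cart in front of the work surface, level with it; the furniture and walls round the work are solid. World frame = base frame: x ahead of the robot, y to its left, z up, the work surface at z = 0. Lengths are in m, angles in rad, forces in N, time in s.
With the tool pointing down it reaches from about 0.35 to 0.775 m from the base axis. Payload 5.5 kg.
Tool frame: the origin (TCP) lies midway between the tips of the shut fingers; the grasp point (between the pads) lies 19 mm behind it; z points along the fingers, y is the line along which they close (so a half turn about z gives the same grasp; the last joint's range is limited). The gripper opens to 85 mm and grips with 20 to 120 N. Pads are 22 mm wide; open, the fingers measure 114 mm over their backs; the gripper's body (76 mm by 85 mm) begins 54 mm behind the grasp point. The pads swing forward as they close: fully open they stand 13 mm farther back than shut.
Start: joints at [1.056, 0.313, 0.046, 1.304, 0, 1.431], TCP at [0.211, 0.535, 0.231] pointing down, gripper open.
Joint ranges: [-2.76, 2.76], [-0.86, 1.69], [-1.03, 1.26], [-2.2, 2.34], [-1.47, 1.5], [-3.14, 3.14]. Speed limits (rad/s): [2.57, 2.57, 3.14, 3.14, 3.14, 3.14].

### API

Orientations are given as a unit quaternion [w, x, y, z].
In Python, from workcell import env gives the robot as it stands. The module is installed in compiled form; this text tells all that it offers.
- The arm moves only by the tool carry_out, never from a script. Its argument "series" is a list of rows, each an object with "delta_rot": the turn, a rotation vector about the world's x, y, z normalised to -1 to 1, where 1 is 0.1 rad, a list of three; "travel": the shift along the world's x, y, z normalised to -1 to 1, where 1 is 0.025 m, a list of three; "fingers": the closure, from -1 (fully open) to 1 (shut). In form: [{"delta_rot": [ax, ay, az], "travel": [tx, ty, tz], "fingers": fingers}, ...]. A call has 1 to 5 rows; each row shifts and turns the commanded pose from where the row before left it; what a row does not reach is not made up. A row lasts 1/8 s, in which the tool goes at most 62.5 mm and 10.7 degrees, less where a joint would pass 70% of its speed; a pose out of reach is approached as far as the arm can. A call with a number of a shift or a turn outside -1 to 1 is refused whole. A call with a gripper value outside its range is refused whole. The fingers move at their own pace and stop on an object; "squeeze" is the grip in N (left out, the last holds). Time passes only in rows, so rows that do not move let the fingers close. It gives the time, the measured TCP pose, the force, the opening and the grip force at its end, in the units of the state.
- env.get_state(): the state, without advancing time (a new reading comes with each control period).
- env.read_camera(name): name is "scene" or "side" or "wrist"; returns a dict with "color" (384x512x3 uint8, red, green, blue), "fx", "fy", "cx", "cy" (pixels), "world_from_camera" (4x4, takes a point from camera to world coordinates); the wrist camera has in their place "hand_eye" (4x4, takes a point from camera to tool coordinates, whose origin is the TCP and whose axes are the flange's). Camera axes: x right, y up, looking along -z (the intrinsics and any distortion apply to the point x, -y, -z); pixel columns grow to the right and rows downward; lengths in m; the calibration is good to about 2 mm. A picture is of the moment at which its call begins: read the wrist's pose just before it. There is no depth.
- env.hand_in(): hands the job in; it is judged then, once.
The state is a dict: "clock": time; "joint_pos": joint angles; "qvel": joint speeds; "tau": joint torques, N m; "tcp_pos": TCP position; "orientation": TCP orientation; "wrist_force": force on the tool from outside, world axes, zero at the start; "ft_torque": the same for the moment, N m; "finger_gap": finger opening in m; "grip_force": force on a finger pad.
Only numpy, scipy, OpenCV 4.12 (cv2) and the standard library are available. Lean on these libraries where they do the work, as an engineer would, in place of code of your own. Each camera call takes 0.05 s, during which the arm holds its last target. There are 200 camera calls.

### The job

The fruit-sticker dispenser has run out: put its empty cardboard core into the waste box and fit the full roll, which lies at the bottom of the stock spindle. Set both part-used rolls aside in the shallow metal tray first, lying flat side by side, so that they do not pick up dirt from the bench. Once the full roll lies flat on the dispenser's platter, put the two part-used rolls back on the spindle, the larger one below and the smaller on top, lying flat.

Things in the scene. Friction and masses are not known exactly. Their poses are not given: they have to be found in the camera images.
- full_roll: the full roll of fruit stickers: white paper roll lying flat, outer diameter 68 mm, height 22 mm, bore 28 mm through a cardboard core; at the start it is the lowest of three on the stock spindle. All three rolls carry the same small green stickers round the rim and differ only in diameter. Origin: centre of its underside; z up along the bore. About 85 g.
- middle_roll: part-used roll, the larger of the two: outer diameter 59 mm, height 22 mm, bore 28 mm; at the start in the middle of the stack on the spindle. Origin: centre of its underside; z up along the bore. About 62 g.
- small_roll: part-used roll, the smaller: outer diameter 50 mm, height 22 mm, bore 28 mm; at the start on top of the stack. Origin: centre of its underside; z up along the bore. About 42 g.
- empty_core: the empty brown cardboard core: a tube of outer diameter 34 mm, bore 28 mm, height 22 mm, at the start standing over the dispenser's hub. Origin: centre of its lower end; z along the bore. About 12 g.
- post (a point): stock spindle (fixed): this point is on the axis of its upright steel post, at the top face of the dark round foot, 10 mm above the bench, where the lowest roll's underside rests. Foot diameter 100 mm; post diameter 16 mm with a rounded end, rising 56 mm above this point. The rolls have about 5 mm of play round the post.
- hub (a point): point on the axis of the dispenser's upright steel hub, at the top face of the round platter, 14 mm above the bench, where a fitted roll's underside rests. Hub diameter 16 mm with a rounded end, rising 30 mm above this point; a roll has about 5 mm of play round it. The platter (82 mm across) turns freely.
- sticker_dispenser: sticker dispenser (fixed): grey base plate 170 by 112 mm, 10 mm tall, with platter and hub at its +x end, two upright guide rollers (to 43 mm over the bench, 72 and 82 mm from the hub's axis towards -x) and a standing steel peel blade at its -x end (40 mm tall). Origin: on the bench, 10 mm to the -x side of the hub's axis.
- tray: shallow metal set-down tray (fixed), outside 208 mm along its x, 120 mm along its y, lip 14 mm tall over the bench, walls 4 mm and floor 8 mm thick. Origin: centre of its underside on the bench. Empty at the start; the two part-used rolls fit side by side along its x.
- waste_box: open black plastic waste box (fixed), 116 by 116 mm outside, 40 mm tall, walls 4 mm and floor 8 mm thick. Origin: centre of its underside on the bench. Empty at the start.
Not all that is in view belongs to the job. Leave any blue look-alike of the small_roll alone.

How it is judged:
On the way, in this order (a step that is already met when the one before it is completed fails the run):
1. both part-used rolls lie flat in the tray while the full roll is still on the spindle (x of middle_roll in the frame of tray between -0.085 and 0.085 m and y of middle_roll in the frame of tray between -0.043 and 0.043 m and z of each of middle_roll, small_roll in the frame of tray below 0.014 m and angle between each of middle_roll, small_roll, full_roll's own z axis and vertical below 0.08 rad and linear speed of each of middle_roll, small_roll below 0.02 m/s and x of small_roll in the frame of tray between -0.085 and 0.085 m and y of small_roll in the frame of tray between -0.043 and 0.043 m and horizontal distance between full_roll and post below 0.01 m and z of full_roll in the frame of post between -0.003 and 0.003 m), for 0.2 s.
2. the full roll lies flat on the dispenser's platter, over the hub, with both part-used rolls still in the tray (horizontal distance between full_roll and hub below 0.01 m and z of full_roll in the frame of hub between -0.003 and 0.003 m and angle between each of full_roll, middle_roll, small_roll's own z axis and vertical below 0.08 rad and x of middle_roll in the frame of tray between -0.085 and 0.085 m and y of middle_roll in the frame of tray between -0.043 and 0.043 m and z of each of middle_roll, small_roll in the frame of tray below 0.014 m and linear speed of each of middle_roll, small_roll below 0.02 m/s and x of small_roll in the frame of tray between -0.085 and 0.085 m and y of small_roll in the frame of tray between -0.043 and 0.043 m), for 0.2 s.
At the end, for the whole second after the job is handed in: Full roll flat on the dispenser platter over the hub; larger part-used roll flat on the spindle foot, smaller flat on top of it (each within 10 mm of the axis, 3 mm of height, 0.08 rad of level); empty core inside the waste box; all at rest (horizontal distance between full_roll and hub below 0.01 m and z of full_roll in the frame of hub between -0.003 and 0.003 m and angle between each of full_roll, middle_roll, small_roll's own z axis and vertical below 0.08 rad and horizontal distance between each of middle_roll, small_roll and post below 0.01 m and z of middle_roll in the frame of post between -0.003 and 0.003 m and z of small_roll in the frame of post between 0.019 and 0.025 m and x of empty_core in the frame of waste_box between -0.056 and 0.056 m and y of empty_core in the frame of waste_box between -0.056 and 0.056 m and z of empty_core in the frame of waste_box below 0.038 m and linear speed of each of full_roll, middle_roll, small_roll, empty_core below 0.01 m/s and angular speed of each of full_roll, middle_roll, small_roll below 0.2 rad/s); the robot touches nothing.
It also fails if it takes over 144 s, if anything falls off the work surface, if the arm or the gripper's body presses on something with over 40 N, if the wrist force passes 120 N, or if a joint passes its speed limit or range.

## Working session

There is one attempt and no reset: what is moved stays moved. The work goes in short steps, Python scripts to look and compute and a tool call to move; the robot and the scene stay as the last step left them, time stands still between calls to the robot, and variables do not carry over. Pictures are saved under pics/ and viewed, at most 14 in all, crops included, and the job is handed in when it is done.

Besides the shell and the picture viewer there is one more tool, called after "Emit:" as name(argument=value, ...) on one line, values as JSON. carry_out: Moves the arm, as the interface text tells. Its arguments: {"type":"object","properties":{"series":{"type":"array","items":{"type":"object","properties":{"delta_rot":{"type":"array","items":{"type":"number"}},"travel":{"type":"array","items":{"type":"number"}},"fingers":{"type":"number"}}}},"squeeze":{"type":"number"}},"required":["series"]}

```bash
mkdir -p pics
cat > h.py <<'E'
import numpy as np, cv2
from workcell import env
def snap(n,name):
    s=env.get_state(); d=env.read_camera(n); cv2.imwrite(f'pics/{name}.png',d['color'][...,::-1]); 
    np.save(f'pics/{name}.npy',{'d':d,'s':s},allow_pickle=True); return d,s
E
python3 - <<'E'
from h import *
s=env.get_state(); print(s)
ims=[]
for n in ['scene','side','wrist']:
    d,_=snap(n,n+'0'); print(n,d.keys(),d['fx'],d['cx'],d['cy'],np.round(d.get('world_from_camera',d.get('hand_eye')),3).tolist())
E
```

```text
{'clock': 0.0, 'joint_pos': array([ 1.05640075e+00,  3.13989765e-01,  4.49624971e-02,  1.30357048e+00,
       -1.42969765e-05,  1.43119323e+00]), 'qvel': array([-0.0010988 ,  0.00133016,  0.00068772,  0.00107613,  0.00045397,
       -0.00027694]), 'tau': array([ 1.65658636e-03, -4.80622101e+01,  2.98537213e+01,  1.91417034e-02,
        1.56783717e-04,  6.33234137e-06]), 'tcp_pos': array([0.21025851, 0.53463425, 0.23040816]), 'orientation': array([-2.82541412e-04,  1.86301273e-01,  9.82492252e-01, -8.55279380e-04]), 'wrist_force': array([ 0.2363119 ,  0.16833307, -0.67632907]), 'ft_torque': array([ 0.03016878,  0.03282125, -0.03482307]), 'grip_force': 0.0, 'finger_gap': 0.08535699781266758}
scene dict_keys(['color', 'fx', 'fy', 'cx', 'cy', 'world_from_camera']) 402.45251633046945 251.09684672139647 194.95354381272276 [[0.561, 0.553, -0.616, -0.138], [-0.828, 0.385, -0.408, -0.388], [0.011, 0.739, 0.674, 0.727], [0.0, 0.0, 0.0, 1.0]]
side dict_keys(['color', 'fx', 'fy', 'cx', 'cy', 'world_from_camera']) 375.4803022207131 248.23016396247675 189.4632548823769 [[-0.998, 0.012, -0.066, 0.387], [-0.064, -0.453, 0.889, 1.071], [-0.02, 0.891, 0.453, 0.618], [0.0, 0.0, 0.0, 1.0]]
wrist dict_keys(['color', 'fx', 'fy', 'cx', 'cy', 'hand_eye']) 272.6893041273366 252.92689625162495 192.3038813857567 [[-0.0, 0.949, 0.314, 0.078], [1.0, 0.0, -0.0, -0.001], [-0.0, 0.314, -0.949, -0.143], [0.0, 0.0, 0.0, 1.0]]
```

View pics/scene0.png

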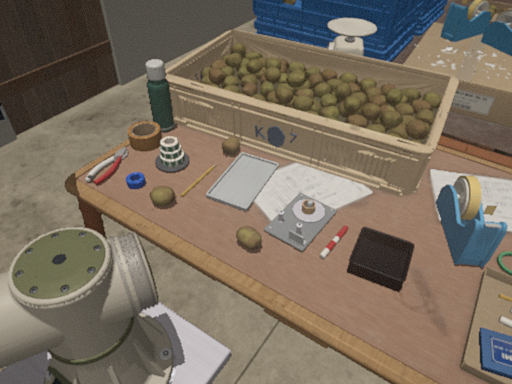

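View pics/side0.png

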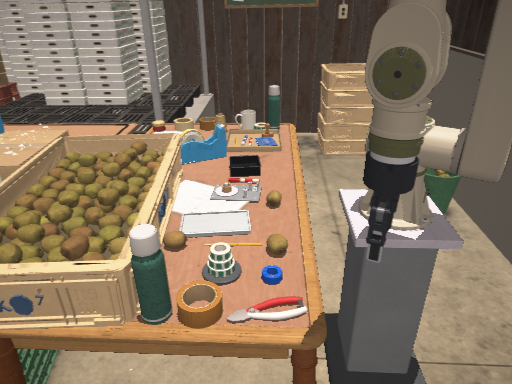

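The scene view shows the stack at about (171,153), the tray at (244,180), the dispenser hub at (308,207) and the waste box at (381,258). In the side view, the stack is at (221,263), the tray at (216,223), the core at (227,188) and the box at (245,165).

```bash
cat >> h.py <<'E'
def load(name): x=np.load(f'pics/{name}.npy',allow_pickle=True).item(); return x['d'],x['s']
def Tcw(d,s):
    if 'world_from_camera' in d: return d['world_from_camera']
    from scipy.spatial.transform import Rotation as R
    q=s['orientation']; T=np.eye(4); T[:3,:3]=R.from_quat([q[1],q[2],q[3],q[0]]).as_matrix(); T[:3,3]=s['tcp_pos']; return T@d['hand_eye']
def ray(name,u,v):
    d,s=load(name); T=Tcw(d,s); r=np.array([(u-d['cx'])/d['fx'],-(v-d['cy'])/d['fy'],-1]); return T[:3,3],T[:3,:3]@r
def onz(name,u,v,z): o,r=ray(name,u,v); return o+r*(z-o[2])/r[2]
def tri(*obs):
    A=np.zeros((3,3));b=np.zeros(3)
    for n,u,v in obs:
        o,r=ray(n,u,v); r=r/np.linalg.norm(r); P=np.eye(3)-np.outer(r,r); A+=P;b+=P@o
    return np.linalg.solve(A,b)
E
python3 - <<'E'
from h import *
a=cv2.imread('pics/scene0.png')[120:300,100:430]; cv2.imwrite('pics/crop_scene.png',cv2.resize(a,None,fx=2.4,fy=2.4,interpolation=cv2.INTER_CUBIC))
a=cv2.imread('pics/side0.png')[145:325,150:310]; cv2.imwrite('pics/crop_side.png',cv2.resize(a,None,fx=3.3,fy=3.3,interpolation=cv2.INTER_CUBIC))
for n,p in {'stack':((171,153),(221,263)),'tray':((244,180),(216,223)),'core':((308,207),(227,188)),'box':((381,258),(245,165))}.items():
    print(n,tri(('scene0',*p[0]),('side0',*p[1])).round(3), onz('scene0',*p[0],.02).round(3), onz('side0',*p[1],.02).round(3))
E
```

```text
stack [0.515 0.324 0.031] [0.526 0.335 0.02 ] [0.517 0.31  0.02 ]
tray [0.561 0.099 0.006] [0.548 0.089 0.02 ] [0.557 0.12  0.02 ]
core [ 0.549 -0.106  0.024] [ 0.554 -0.104  0.02 ] [ 0.551 -0.114  0.02 ]
box [ 0.501 -0.316  0.022] [ 0.502 -0.316  0.02 ] [ 0.501 -0.322  0.02 ]
```

View pics/crop_scene.png

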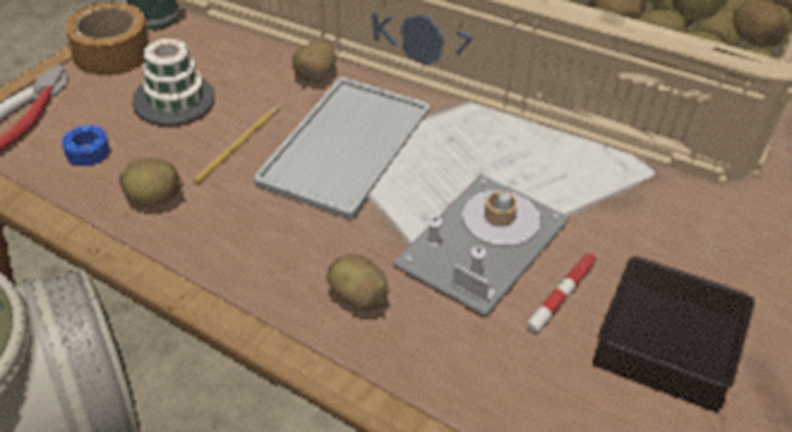

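View pics/crop_side.png

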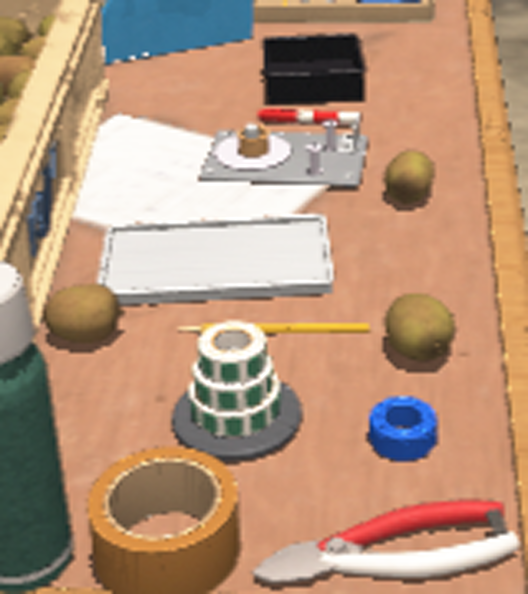

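The crops show the three-tier stack on its dark foot, the tray, the core on the platter and the black box. I'll compute their positions from two views.

```bash
cat >> h.py <<'E'
cs=lambda u,v:(100+u/2.4,120+v/2.4)
cd=lambda u,v:(150+u/3.3,145+v/3.3)
E
python3 - <<'E'
from h import *
P={'stacktop':((168,47),(233,339),.076),'foot':((173,98),(237,418),.01),'coretop':((500,199),(254,131),.036),'platter':((500,217),(249,151),.014)}
for n,(a,b,z) in P.items(): print(n,tri(('scene0',*cs(*a)),('side0',*cd(*b))).round(3),onz('scene0',*cs(*a),z).round(3),onz('side0',*cd(*b),z).round(3))
def poly(n,S,D,z):
    a=np.array([onz('scene0',*cs(*p),z)[:2] for p in S]);b=np.array([onz('side0',*cd(*p),z)[:2] for p in D])
    print(n,a.round(3).tolist(),a.mean(0),b.round(3).tolist(),b.mean(0))
    for q in (a,b): print(cv2.minAreaRect(q.astype(np.float32)))
poly('tray',[(342,80),(428,103),(351,213),(258,182)],[(110,222),(325,215),(332,285),(100,293)],.014)
poly('box',[(632,258),(752,295),(722,385),(600,340)],[(262,37),(360,35),(364,73),(263,72)],.04)
poly('base',[(484,177),(567,217),(485,313),(396,265)],[(217,132),(367,135),(362,185),(200,178)],.01)
# colour-mask: dark foot / white stickers for stack in side view
for n,c in (('scene0',(150,125,200,185)),('side0',(190,230,245,300))):
    im=load(n)[0]['color'].astype(int); x0,y0,x1,y1=c; r=im[y0:y1,x0:x1]
    m=(((r.max(2)-r.min(2))<25)&(r.max(2)<110)|((r[...,1]-r[...,0])>15)|(r.min(2)>150)).astype(np.uint8)
    k,l,st,ce=cv2.connectedComponentsWithStats(m); i=1+st[1:,4].argmax(); print(n,st[i]+[x0,y0,0,0,0],ce[i]+[x0,y0])
E
```

```text
stacktop [0.515 0.322 0.077] [0.519 0.323 0.076] [0.514 0.322 0.076]
foot [0.514 0.323 0.003] [0.509 0.317 0.01 ] [0.513 0.332 0.01 ]
coretop [ 0.549 -0.105  0.038] [ 0.552 -0.104  0.036] [ 0.549 -0.108  0.036]
platter [ 0.554 -0.107  0.011] [ 0.549 -0.108  0.014] [ 0.555 -0.104  0.014]
tray [[0.652, 0.167], [0.673, 0.056], [0.464, 0.024], [0.446, 0.135]] [0.55879428 0.09559161] [[0.672, 0.05], [0.465, 0.03], [0.451, 0.153], [0.654, 0.173]] [0.5606261  0.10155645]
((0.5596211552619934, 0.09549383819103241), (0.21167594194412231, 0.11320140957832336), 8.804624557495117)
((0.5616666674613953, 0.1015748679637909), (0.21055763959884644, 0.12386254966259003), 5.5390400886535645)
box [[0.547, -0.251], [0.567, -0.363], [0.45, -0.373], [0.436, -0.267]] [ 0.49990924 -0.31346008] [[0.569, -0.366], [0.446, -0.374], [0.437, -0.256], [0.556, -0.256]] [ 0.50192104 -0.31302624]
((0.5010560154914856, -0.31469622254371643), (0.11667903512716293, 0.11325597763061523), 7.90613317489624)
((0.5029027462005615, -0.3107183575630188), (0.12368162721395493, 0.11912162601947784), 3.9956142902374268)
base [[0.599, -0.062], [0.594, -0.165], [0.428, -0.157], [0.432, -0.053]] [ 0.51313286 -0.10919126] [[0.598, -0.157], [0.43, -0.154], [0.432, -0.039], [0.6, -0.049]] [ 0.51486654 -0.09955182]
((0.5127729773521423, -0.10911646485328674), (0.1039179265499115, 0.16697958111763), 87.06593322753906)
((0.5146855115890503, -0.09781929850578308), (0.1149081215262413, 0.1686905324459076), 88.83098602294922)
scene0 [155 136  34  37 688] [171.31395349 157.01162791]
side0 [202 242  39  43 781] [220.69526248 263.55953905]
```

Emit:
carry_out(series=[{"travel": [0.94, -0.66, -0.09], "delta_rot": [0, 0, 0.29], "fingers": -1}, {"travel": [0.94, -0.66, -0.09], "delta_rot": [0, 0, 0.29], "fingers": -1}, {"travel": [0.94, -0.66, -0.09], "delta_rot": [0, 0, 0.29], "fingers": -1}, {"travel": [0.94, -0.66, -0.09], "delta_rot": [0, 0, 0.29], "fingers": -1}, {"travel": [0.94, -0.66, -0.09], "delta_rot": [0, 0, 0.29], "fingers": -1}], squeeze=30)

```text
clock: 0.78
tcp_pos: [0.3286, 0.4519, 0.2196]
orientation: [-0.0, 0.114, 0.993, -0.0]
wrist_force: [-0.2, -0.5, 0.1]
finger_gap: 0.0855
grip_force: 0.0
```

Emit:
carry_out(series=[{"travel": [0.94, -0.66, -0.09], "delta_rot": [0, 0, 0.29], "fingers": -1}, {"travel": [0.94, -0.66, -0.09], "delta_rot": [0, 0, 0.29], "fingers": -1}, {"travel": [0.94, -0.66, -0.09], "delta_rot": [0, 0, 0.29], "fingers": -1}, {"travel": [0.94, -0.66, -0.09], "delta_rot": [0, 0, 0.29], "fingers": -1}, {"travel": [0.94, -0.66, -0.09], "delta_rot": [0, 0, 0.29], "fingers": -1}])

```text
clock: 1.4
tcp_pos: [0.4461, 0.3694, 0.2084]
orientation: [-0.0, 0.042, 0.999, -0.0]
wrist_force: [0.6, -0.1, 0.0]
finger_gap: 0.0853
grip_force: 0.0
```

Emit:
carry_out(series=[{"travel": [0.94, -0.66, -0.09], "delta_rot": [0, 0, 0.29], "fingers": -1}, {"travel": [0.94, -0.66, -0.09], "delta_rot": [0, 0, 0.29], "fingers": -1}, {"travel": [0.94, -0.66, -0.09], "delta_rot": [0, 0, 0.29], "fingers": -1}, {"travel": [0, 0, 0], "delta_rot": [0, 0, 0], "fingers": -1}, {"travel": [0, 0, 0], "delta_rot": [0, 0, 0], "fingers": -1}])

```text
clock: 2.02
tcp_pos: [0.5155, 0.3206, 0.2017]
orientation: [-0.001, -0.001, 1.0, -0.0]
wrist_force: [-0.4, -0.2, -0.8]
finger_gap: 0.0855
grip_force: 0.0
```

Run:
```python
from h import *
d,s=snap('wrist','w1'); print(s['clock'],s['tcp_pos'],s['orientation'],s['wrist_force'])
```

```text
2.025 [0.5154649  0.32064608 0.20172386] [-5.72401009e-04 -8.71941441e-04  9.99999456e-01 -1.68258661e-05] [-0.44121974 -0.20267015 -0.84032464]
```

View pics/w1.png

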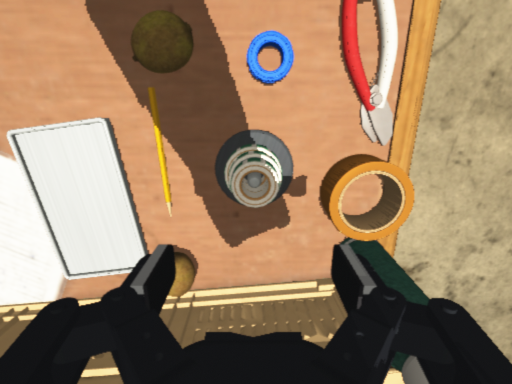

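The wrist view shows the stack top and bore at about (256,178), the tray with corners (9,132), (106,118), (146,270), (68,279), the tape's left edge at x≈325, and the blue decoy at (270,57).

Run:
```python
from h import *
d,s=load('w1'); im=d['color']
g=cv2.cvtColor(im,cv2.COLOR_RGB2GRAY)
r=im[120:220,205:305].astype(int)
# dark foot
m=((r.max(2)<95)&(r.max(2)-r.min(2)<22)).astype(np.uint8); k,l,st,ce=cv2.connectedComponentsWithStats(m);i=1+st[1:,4].argmax();print('foot',st[i]+[205,120,0,0,0])
b=st[i]; u,v=205+b[0]+(b[2]-1)/2,120+b[1]+(b[3]-1)/2
for du in(-b[2]/2,b[2]/2): print(onz('w1',u+du,v,.01).round(4))
for dv in(-b[3]/2,b[3]/2): print(onz('w1',u,v+dv,.01).round(4))
c=cv2.HoughCircles(cv2.resize(g[130:220,205:305],None,fx=4,fy=4,interpolation=cv2.INTER_CUBIC),cv2.HOUGH_GRADIENT,1,30,param1=100,param2=40,minRadius=20,maxRadius=180)
for x in (c[0][:8] if c is not None else []): print('circ',205+x[0]/4,130+x[1]/4,x[2]/4, onz('w1',205+x[0]/4,130+x[1]/4,.076).round(4), x[2]/4/d['fx']*.27)
print('tape',onz('w1',325,195,.03).round(3),'tray',[onz('w1',*p,.014).round(3).tolist() for p in((9,132),(106,118),(146,270),(68,279))])
print('bottle left edge', onz('w1',335,245,.1).round(3))
big=cv2.resize(im[120:220,205:305],None,fx=5,fy=5,interpolation=cv2.INTER_CUBIC);cv2.imwrite('pics/w1c.png',big[...,::-1])
```

```text
foot [215 130  40  74 919]
[0.5134 0.2708 0.01  ]
[0.5133 0.321  0.01  ]
[0.4679 0.2968 0.01  ]
[0.5629 0.2949 0.01  ]
circ 253.125 174.125 28.575 [0.5062 0.3192 0.076 ] 0.02829319
circ 254.625 182.875 24.45 [0.5154 0.3208 0.076 ] 0.024208872
circ 260.875 177.875 20.8 [0.5101 0.3271 0.076 ] 0.020594869
tape [0.544 0.407 0.03 ] tray [[0.471, 0.028, 0.014], [0.455, 0.146, 0.014], [0.662, 0.168, 0.014], [0.677, 0.055, 0.014]]
bottle left edge [0.574 0.402 0.1  ]
```

View pics/w1c.png

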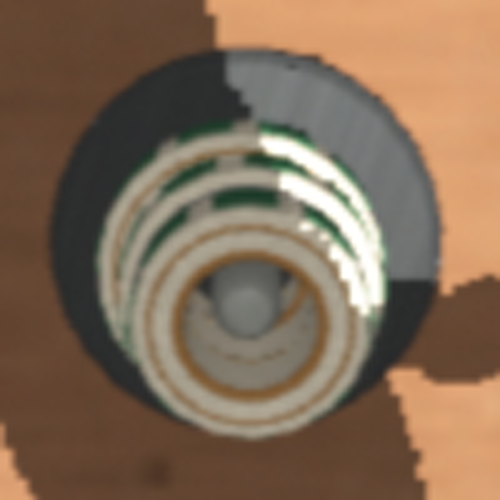

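Emit:
carry_out(series=[{"travel": [0.04, 0, -0.96], "delta_rot": [0, 0, 0], "fingers": -1}, {"travel": [0, 0, -0.96], "delta_rot": [0, 0, 0], "fingers": -1}, {"travel": [0, 0, -0.96], "delta_rot": [0, 0, 0], "fingers": -1}, {"travel": [0, 0, -0.96], "delta_rot": [0, 0, 0], "fingers": -1}, {"travel": [0, 0, -0.96], "delta_rot": [0, 0, 0], "fingers": -1}])

```text
clock: 2.7
tcp_pos: [0.5161, 0.3215, 0.0817]
orientation: [0.0, -0.002, 1.0, 0.0]
wrist_force: [1.1, -0.5, 0.0]
finger_gap: 0.0855
grip_force: 0.0
```

Emit:
carry_out(series=[{"travel": [0, 0, -0.96], "delta_rot": [0, 0, 0], "fingers": -1}, {"travel": [0, 0, 0], "delta_rot": [0, 0, 0], "fingers": 1}, {"travel": [0, 0, 0], "delta_rot": [0, 0, 0], "fingers": 1}, {"travel": [0, 0, 0], "delta_rot": [0, 0, 0], "fingers": 1}, {"travel": [0, 0, 0], "delta_rot": [0, 0, 0], "fingers": 1}])

```text
clock: 3.32
tcp_pos: [0.5178, 0.3212, 0.0595]
orientation: [0.001, -0.001, 1.0, 0.001]
wrist_force: [-1.4, 0.2, 4.4]
finger_gap: 0.0491
grip_force: 31.4
```

Emit:
carry_out(series=[{"travel": [0, 0, 0], "delta_rot": [0, 0, 0], "fingers": 1}, {"travel": [0, 0, 0], "delta_rot": [0, 0, 0], "fingers": 1}, {"travel": [0, 0, 0], "delta_rot": [0, 0, 0], "fingers": 1}])

```text
clock: 3.7
tcp_pos: [0.5178, 0.3212, 0.0595]
orientation: [0.001, -0.001, 1.0, 0.001]
wrist_force: [-0.7, 0.5, 7.1]
finger_gap: 0.0492
grip_force: 31.5
```

Emit:
carry_out(series=[{"travel": [0, 0, 0.3], "delta_rot": [0, 0, 0], "fingers": 1}, {"travel": [0, 0, 0.6], "delta_rot": [0, 0, 0], "fingers": 1}, {"travel": [0, 0, 0.8], "delta_rot": [0, 0, 0], "fingers": 1}, {"travel": [0.4, -0.96, 0], "delta_rot": [0, 0, 0], "fingers": 1}, {"travel": [0.4, -0.96, 0], "delta_rot": [0, 0, 0], "fingers": 1}])

```text
clock: 4.32
tcp_pos: [0.5376, 0.2725, 0.102]
orientation: [0.001, -0.002, 1.0, 0.0]
wrist_force: [-0.4, 0.2, -1.4]
finger_gap: 0.0491
grip_force: 31.2
```

Emit:
carry_out(series=[{"travel": [0.4, -0.96, 0], "delta_rot": [0, 0, 0], "fingers": 1}, {"travel": [0.4, -0.96, 0], "delta_rot": [0, 0, 0], "fingers": 1}, {"travel": [0.4, -0.96, 0], "delta_rot": [0, 0, 0], "fingers": 1}, {"travel": [0.4, -0.96, 0], "delta_rot": [0, 0, 0], "fingers": 1}, {"travel": [0.4, -0.96, 0], "delta_rot": [0, 0, 0], "fingers": 1}])

```text
clock: 4.95
tcp_pos: [0.5876, 0.1517, 0.1015]
orientation: [0.0, -0.001, 1.0, 0.0]
wrist_force: [-0.1, 0.5, -0.8]
finger_gap: 0.0489
grip_force: 31.2
```

Emit:
carry_out(series=[{"travel": [0.4, -0.96, 0], "delta_rot": [0, 0, 0], "fingers": 1}, {"travel": [0.4, -0.96, 0], "delta_rot": [0, 0, 0], "fingers": 1}, {"travel": [0, 0, -0.8], "delta_rot": [0, 0, 0], "fingers": 1}, {"travel": [0, 0, -0.8], "delta_rot": [0, 0, 0], "fingers": 1}, {"travel": [0, 0, 0], "delta_rot": [0, 0, 0], "fingers": 1}])

```text
clock: 5.58
tcp_pos: [0.6058, 0.1043, 0.0597]
orientation: [-0.002, -0.001, 1.0, -0.0]
wrist_force: [-0.5, 0.6, -0.8]
finger_gap: 0.0492
grip_force: 31.2
```

Run:
```python
from h import *
a,s=snap('wrist','w2');d,_=snap('scene','s2');e,_=snap('side','d2')
print(s['tcp_pos'],s['wrist_force'],s['finger_gap'])
f=lambda d,c:cv2.resize(d['color'][c[1]:c[3],c[0]:c[2]],(396,396),interpolation=cv2.INTER_CUBIC)
cv2.imwrite('pics/m2.png',np.hstack([f(d,(190,110,310,230)),f(e,(150,165,270,285))])[...,::-1])
```

```text
[0.60578738 0.10430239 0.05965979] [-0.50574039  0.58952105 -0.80218203] 0.049206795016810585
```

View pics/m2.png

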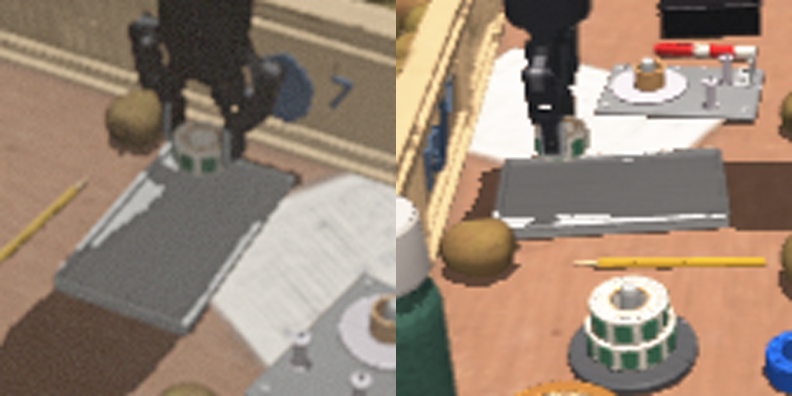

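Both views show the small roll held level over the +x end of the tray: at (199,150) in the left half and (563,138) in the right. The other two rolls are still on the post. I'll lower until contact.

Emit:
carry_out(series=[{"travel": [0.05, 0, -0.8], "delta_rot": [0, 0, 0], "fingers": 1}, {"travel": [0, 0, -0.6], "delta_rot": [0, 0, 0], "fingers": 1}, {"travel": [0, 0, -0.2], "delta_rot": [0, 0, 0], "fingers": 1}, {"travel": [0, 0, -0.1], "delta_rot": [0, 0, 0], "fingers": 1}, {"travel": [0, 0, 0], "delta_rot": [0, 0, 0], "fingers": 1}])

```text
clock: 6.35
tcp_pos: [0.6085, 0.1046, 0.0184]
orientation: [0.0, -0.001, 1.0, 0.0]
wrist_force: [0.2, -0.2, -0.8]
finger_gap: 0.0494
grip_force: 31.2
```

Emit:
carry_out(series=[{"travel": [0, 0, -0.08], "delta_rot": [0, 0, 0], "fingers": 1}, {"travel": [0, 0, 0], "delta_rot": [0, 0, 0], "fingers": 1}])

```text
clock: 6.6
tcp_pos: [0.6084, 0.1046, 0.0162]
orientation: [0.0, -0.001, 1.0, 0.0]
wrist_force: [0.7, -1.1, -0.6]
finger_gap: 0.0491
grip_force: 31.2
```

Emit:
carry_out(series=[{"travel": [0, 0, -0.08], "delta_rot": [0, 0, 0], "fingers": 1}, {"travel": [0, 0, 0], "delta_rot": [0, 0, 0], "fingers": 1}])

```text
clock: 6.85
tcp_pos: [0.6081, 0.1046, 0.0139]
orientation: [-0.0, -0.001, 1.0, 0.0]
wrist_force: [-0.2, 0.7, -0.9]
finger_gap: 0.049
grip_force: 31.2
```

Emit:
carry_out(series=[{"travel": [0, 0, -0.04], "delta_rot": [0, 0, 0], "fingers": 1}, {"travel": [0, 0, 0], "delta_rot": [0, 0, 0], "fingers": 1}])

```text
clock: 7.1
tcp_pos: [0.6083, 0.1046, 0.0135]
orientation: [0.0, -0.001, 1.0, 0.0]
wrist_force: [-1.3, -0.2, 4.2]
finger_gap: 0.0491
grip_force: 31.5
```

Emit:
carry_out(series=[{"travel": [0, 0, 0], "delta_rot": [0, 0, 0], "fingers": -0.4}, {"travel": [0, 0, 0], "delta_rot": [0, 0, 0], "fingers": -0.4}, {"travel": [0, 0, 0], "delta_rot": [0, 0, 0], "fingers": -0.4}, {"travel": [0, 0, 0.4], "delta_rot": [0, 0, 0], "fingers": -0.4}, {"travel": [0, 0, 1], "delta_rot": [0, 0, 0], "fingers": -0.4}])

```text
clock: 7.72
tcp_pos: [0.6072, 0.1046, 0.0476]
orientation: [-0.001, -0.001, 1.0, -0.0]
wrist_force: [1.0, -0.3, 0.9]
finger_gap: 0.0597
grip_force: 0.0
```

Emit:
carry_out(series=[{"travel": [0, 0, 1], "delta_rot": [0, 0, 0], "fingers": -1}, {"travel": [0, 0, 1], "delta_rot": [0, 0, 0], "fingers": -1}, {"travel": [-0.4, 0.96, 0.4], "delta_rot": [0, 0, 0], "fingers": -1}, {"travel": [-0.4, 0.96, 0], "delta_rot": [0, 0, 0], "fingers": -1}, {"travel": [-0.4, 0.96, 0], "delta_rot": [0, 0, 0], "fingers": -1}])

```text
clock: 8.35
tcp_pos: [0.5784, 0.1773, 0.1092]
orientation: [0.001, -0.001, 1.0, 0.0]
wrist_force: [0.2, -1.0, -0.2]
finger_gap: 0.0855
grip_force: 0.0
```

Emit:
carry_out(series=[{"travel": [-0.4, 0.96, 0], "delta_rot": [0, 0, 0], "fingers": -1}, {"travel": [-0.4, 0.96, 0], "delta_rot": [0, 0, 0], "fingers": -1}, {"travel": [-0.4, 0.96, 0], "delta_rot": [0, 0, 0], "fingers": -1}, {"travel": [-0.4, 0.96, 0], "delta_rot": [0, 0, 0], "fingers": -1}, {"travel": [-0.4, 0.96, 0], "delta_rot": [0, 0, 0], "fingers": -1}])

```text
clock: 8.98
tcp_pos: [0.5281, 0.2975, 0.1089]
orientation: [0.0, -0.001, 1.0, 0.0]
wrist_force: [0.3, 0.7, 0.3]
finger_gap: 0.0853
grip_force: 0.0
```

Emit:
carry_out(series=[{"travel": [-0.4, 0.96, 0], "delta_rot": [0, 0, 0], "fingers": -1}, {"travel": [0, 0, 0], "delta_rot": [0, 0, 0], "fingers": -1}, {"travel": [0, 0, 0], "delta_rot": [0, 0, 0], "fingers": -1}])

```text
clock: 9.35
tcp_pos: [0.5185, 0.3203, 0.1085]
orientation: [0.0, -0.001, 1.0, -0.0]
wrist_force: [0.1, 0.1, -0.7]
finger_gap: 0.0856
grip_force: 0.0
```

Run:
```python
from h import *
d,s=snap('wrist','w3'); print(s['tcp_pos'],s['clock'])
d2,_=snap('scene','s3')
im=d['color']
big=cv2.resize(im[100:300,0:400],None,fx=2,fy=2,interpolation=cv2.INTER_CUBIC)
b2=cv2.resize(d2['color'][120:220,130:330],(800,400)[0:2],interpolation=cv2.INTER_CUBIC)[:195]
cv2.imwrite('pics/w3c.png',np.vstack([big,b2])[...,::-1])
```

```text
[0.51852732 0.32034995 0.10849119] 9.35
```

View pics/w3c.png

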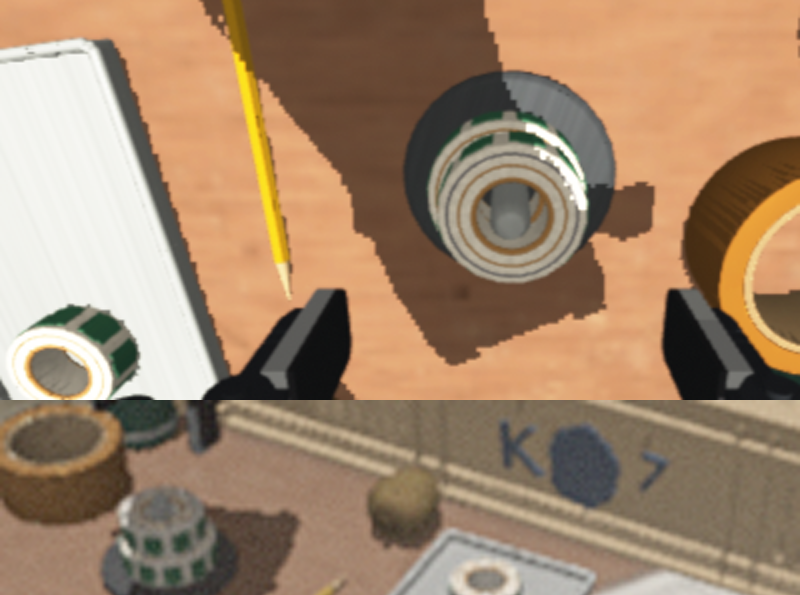

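The wrist crop shows the middle roll's top at (512,209) and the post at (512,208), concentric. The small roll lies flat in the tray, with its top at (60,365).

Run:
```python
from h import *
print('mid',onz('w3',256,204.5,.054),'post',onz('w3',256,204,.064),'small',onz('w3',30,282.5,.03),'traycorner',onz('w3',49,120,.014),'tapeedge',onz('w3',342,225,.03),onz('w3',342,225,.0))
f=[onz('w3',*p,.01)[:2] for p in ((202.5,185),(307.5,185),(256,135.5))]; print('foot',f)
```

```text
mid [0.5152691  0.32109421 0.054     ] post [0.51105506 0.32096256 0.064     ] small [0.60522707 0.10422783 0.03      ] traycorner [0.45457362 0.14628732 0.014     ] tapeedge [0.54385024 0.39830846 0.03      ] [0.55793519 0.40909292 0.        ]
foot [array([0.51286389, 0.27198944]), array([0.51265667, 0.36926609]), array([0.46756558, 0.32129602])]
```

Emit:
carry_out(series=[{"travel": [-0.12, 0, -0.93], "delta_rot": [0, 0, 0], "fingers": -1}, {"travel": [0, 0, -0.93], "delta_rot": [0, 0, 0], "fingers": -1}, {"travel": [0, 0, -0.93], "delta_rot": [0, 0, 0], "fingers": -1}, {"travel": [0, 0, 0], "delta_rot": [0, 0, 0], "fingers": -1}, {"travel": [0, 0, 0], "delta_rot": [0, 0, 0], "fingers": 1}])

```text
clock: 10.07
tcp_pos: [0.516, 0.3203, 0.0391]
orientation: [0.0, -0.001, 1.0, 0.0]
wrist_force: [-1.3, -0.0, -0.5]
finger_gap: 0.0699
grip_force: 0.0
```

Emit:
carry_out(series=[{"travel": [0, 0, 0], "delta_rot": [0, 0, 0], "fingers": 1}, {"travel": [0, 0, 0], "delta_rot": [0, 0, 0], "fingers": 1}, {"travel": [0, 0, 0], "delta_rot": [0, 0, 0], "fingers": 1}, {"travel": [0, 0, 0], "delta_rot": [0, 0, 0], "fingers": 1}])

```text
clock: 10.58
tcp_pos: [0.5165, 0.3209, 0.0402]
orientation: [0.001, -0.001, 1.0, 0.0]
wrist_force: [-0.2, -2.4, 5.7]
finger_gap: 0.0578
grip_force: 32.2
```

Emit:
carry_out(series=[{"travel": [0, 0, 0.3], "delta_rot": [0, 0, 0], "fingers": 1}, {"travel": [0, 0, 0.8], "delta_rot": [0, 0, 0], "fingers": 1}, {"travel": [0, 0, 0.9], "delta_rot": [0, 0, 0], "fingers": 1}, {"travel": [0, 0, 0.6], "delta_rot": [0, 0, 0], "fingers": 1}, {"travel": [0, 0, 0], "delta_rot": [0, 0, 0], "fingers": 1}])

```text
clock: 11.2
tcp_pos: [0.5162, 0.3211, 0.1048]
orientation: [0.001, -0.001, 1.0, 0.001]
wrist_force: [0.5, 0.5, -1.2]
finger_gap: 0.0574
grip_force: 32.2
```

Emit:
carry_out(series=[{"travel": [0, -0.91, 0], "delta_rot": [0, 0, 0], "fingers": 1}, {"travel": [0, -0.91, 0], "delta_rot": [0, 0, 0], "fingers": 1}, {"travel": [0, -0.91, 0], "delta_rot": [0, 0, 0], "fingers": 1}, {"travel": [0, -0.91, 0], "delta_rot": [0, 0, 0], "fingers": 1}, {"travel": [0, -0.91, 0], "delta_rot": [0, 0, 0], "fingers": 1}])

```text
clock: 11.82
tcp_pos: [0.5149, 0.2046, 0.1031]
orientation: [-0.0, -0.0, 1.0, -0.0]
wrist_force: [0.1, -0.2, -0.6]
finger_gap: 0.0573
grip_force: 32.2
```

Emit:
carry_out(series=[{"travel": [0, -0.91, 0], "delta_rot": [0, 0, 0], "fingers": 1}, {"travel": [0, -0.91, 0], "delta_rot": [0, 0, 0], "fingers": 1}, {"travel": [0, -0.91, 0], "delta_rot": [0, 0, 0], "fingers": 1}, {"travel": [0, -0.91, 0], "delta_rot": [0, 0, 0], "fingers": 1}, {"travel": [0, -0.91, 0], "delta_rot": [0, 0, 0], "fingers": 1}])

```text
clock: 12.45
tcp_pos: [0.5147, 0.091, 0.1031]
orientation: [-0.0, -0.0, 1.0, -0.0]
wrist_force: [0.3, -0.2, -0.1]
finger_gap: 0.0576
grip_force: 32.2
```

Emit:
carry_out(series=[{"travel": [0, 0, -0.9], "delta_rot": [0, 0, 0], "fingers": 1}, {"travel": [0, 0, -0.9], "delta_rot": [0, 0, 0], "fingers": 1}, {"travel": [0, 0, -0.9], "delta_rot": [0, 0, 0], "fingers": 1}, {"travel": [0, 0, -0.6], "delta_rot": [0, 0, 0], "fingers": 1}, {"travel": [0, 0, 0], "delta_rot": [0, 0, 0], "fingers": 1}])

```text
clock: 13.08
tcp_pos: [0.514, 0.0924, 0.0198]
orientation: [-0.001, -0.001, 1.0, -0.0]
wrist_force: [0.6, -0.7, -0.5]
finger_gap: 0.0574
grip_force: 32.3
```

Emit:
carry_out(series=[{"travel": [0, 0, -0.1], "delta_rot": [0, 0, 0], "fingers": 1}, {"travel": [0, 0, -0.06], "delta_rot": [0, 0, 0], "fingers": 1}, {"travel": [0, 0, 0], "delta_rot": [0, 0, 0], "fingers": 1}])

```text
clock: 13.45
tcp_pos: [0.5156, 0.0932, 0.0172]
orientation: [0.0, -0.001, 1.0, 0.0]
wrist_force: [0.3, 0.3, -0.2]
finger_gap: 0.0576
grip_force: 32.3
```

Emit:
carry_out(series=[{"travel": [0, 0, -0.05], "delta_rot": [0, 0, 0], "fingers": 1}, {"travel": [0, 0, 0], "delta_rot": [0, 0, 0], "fingers": 1}])

```text
clock: 13.7
tcp_pos: [0.5157, 0.0932, 0.0162]
orientation: [0.0, -0.001, 1.0, 0.0]
wrist_force: [-1.3, -0.8, 3.6]
finger_gap: 0.0572
grip_force: 32.6
```

Emit:
carry_out(series=[{"travel": [0, 0, -0.05], "delta_rot": [0, 0, 0], "fingers": 1}, {"travel": [0, 0, 0], "delta_rot": [0, 0, 0], "fingers": 1}])

```text
clock: 13.95
tcp_pos: [0.5157, 0.0932, 0.0161]
orientation: [0.001, -0.001, 1.0, 0.0]
wrist_force: [-4.7, -1.2, 15.4]
finger_gap: 0.0576
grip_force: 33.5
```

Emit:
carry_out(series=[{"travel": [0, 0, 0], "delta_rot": [0, 0, 0], "fingers": -0.6}, {"travel": [0, 0, 0], "delta_rot": [0, 0, 0], "fingers": -0.6}, {"travel": [0, 0, 0.5], "delta_rot": [0, 0, 0], "fingers": -0.6}, {"travel": [0, 0, 1], "delta_rot": [0, 0, 0], "fingers": -0.6}, {"travel": [0, 0, 1], "delta_rot": [0, 0, 0], "fingers": -0.6}])

```text
clock: 14.58
tcp_pos: [0.5152, 0.0931, 0.0779]
orientation: [-0.0, -0.001, 1.0, 0.0]
wrist_force: [0.5, 0.5, 0.7]
finger_gap: 0.0684
grip_force: 0.0
```

Emit:
carry_out(series=[{"travel": [0, 0, 1], "delta_rot": [0, 0, 0], "fingers": -0.6}, {"travel": [0.16, -0.9, 0.5], "delta_rot": [0, 0, 0], "fingers": -0.6}, {"travel": [0.16, -0.9, 0], "delta_rot": [0, 0, 0], "fingers": -0.6}, {"travel": [0.16, -0.9, 0], "delta_rot": [0, 0, 0], "fingers": -0.6}, {"travel": [0.16, -0.9, 0], "delta_rot": [0, 0, 0], "fingers": -0.6}])

```text
clock: 15.2
tcp_pos: [0.5315, 0.0024, 0.1151]
orientation: [0.0, -0.001, 1.0, 0.0]
wrist_force: [-0.1, 0.2, 0.6]
finger_gap: 0.0682
grip_force: 0.0
```

Emit:
carry_out(series=[{"travel": [0.16, -0.9, 0], "delta_rot": [0, 0, 0], "fingers": -0.6}, {"travel": [0.16, -0.9, 0], "delta_rot": [0, 0, 0], "fingers": -0.6}, {"travel": [0.16, -0.9, 0], "delta_rot": [0, 0, 0], "fingers": -0.6}, {"travel": [0.16, -0.9, 0], "delta_rot": [0, 0, 0], "fingers": -0.6}, {"travel": [0.16, -0.9, 0], "delta_rot": [0, 0, 0], "fingers": -0.6}])

```text
clock: 15.82
tcp_pos: [0.5515, -0.1103, 0.1149]
orientation: [0.0, -0.001, 1.0, 0.0]
wrist_force: [0.9, -0.3, 0.2]
finger_gap: 0.0682
grip_force: 0.0
```

Emit:
carry_out(series=[{"travel": [0, 0, 0], "delta_rot": [0, 0, 0], "fingers": -0.6}, {"travel": [0, 0, 0], "delta_rot": [0, 0, 0], "fingers": -0.6}])

```text
clock: 16.08
tcp_pos: [0.551, -0.1091, 0.1143]
orientation: [-0.0, -0.001, 1.0, 0.0]
wrist_force: [0.9, 1.1, 0.2]
finger_gap: 0.0683
grip_force: 0.0
```

Run:
```python
from h import *
d,s=snap('wrist','w4'); print(s['tcp_pos'],s['clock'])
d2,_=snap('scene','s4')
big=cv2.resize(d['color'][90:290,120:512],None,fx=2,fy=2,interpolation=cv2.INTER_CUBIC)
b2=cv2.resize(d2['color'][135:235,180:376],(784,400),interpolation=cv2.INTER_CUBIC)[:195]
cv2.imwrite('pics/w4c.png',np.vstack([big,b2])[...,::-1])
```

```text
[ 0.55101463 -0.10912235  0.11432251] 16.075
```

View pics/w4c.png

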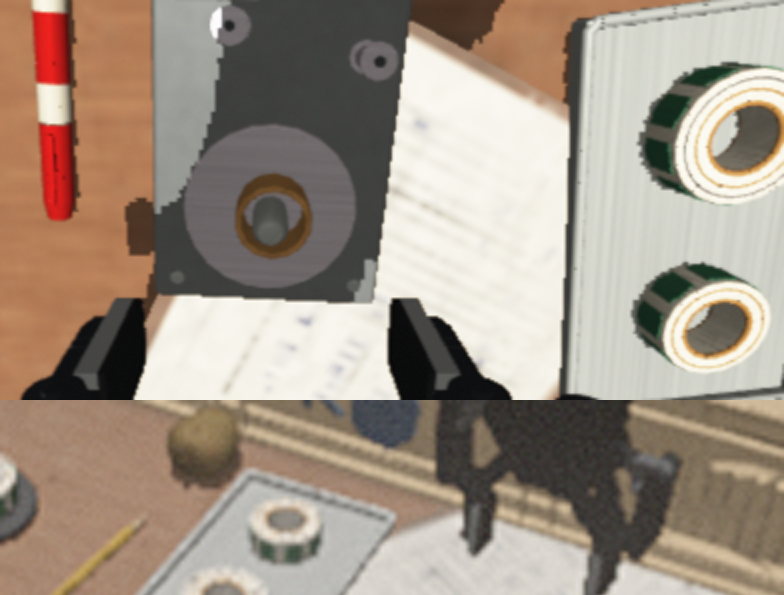

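Both part-used rolls lie flat in the tray, with tops at (735,135) and (715,325) in the crop. The platter is centred at (270,206), the core's top at (274,222) and the hub tip at (270,230).

Run:
```python
from h import *
P=lambda u,v,z:onz('w4',120+u/2,90+v/2,z).round(4)
print('platter',P(270.5,206,.014),P(184,206,.014),P(357,206,.014),P(270,124,.014),P(270,288,.014),'coretop',P(274,222,.036),'hubtip',P(270,230,.042))
print('mid',P(740,134,.03),'small',P(715,326,.03))
```

```text
platter [ 0.5536 -0.1085  0.014 ] [ 0.5536 -0.1492  0.014 ] [ 0.5535 -0.0677  0.014 ] [ 0.5148 -0.1089  0.014 ] [ 0.5964 -0.1085  0.014 ] coretop [ 0.5535 -0.1072  0.036 ] hubtip [ 0.5549 -0.1089  0.042 ]
mid [0.5159 0.0894 0.03  ] small [0.608  0.1029 0.03  ]
```

Emit:
carry_out(series=[{"travel": [0.12, 0.06, -0.94], "delta_rot": [0, 0, 0], "fingers": -0.6}, {"travel": [0, 0, -0.94], "delta_rot": [0, 0, 0], "fingers": -0.6}, {"travel": [0, 0, -0.94], "delta_rot": [0, 0, 0], "fingers": -0.6}, {"travel": [0, 0, -0.94], "delta_rot": [0, 0, 0], "fingers": -0.6}, {"travel": [0, 0, 0], "delta_rot": [0, 0, 0], "fingers": 1}], squeeze=20)

```text
clock: 16.8
tcp_pos: [0.5524, -0.1066, 0.0187]
orientation: [-0.002, -0.002, 1.0, 0.001]
wrist_force: [-0.6, 0.9, 0.3]
finger_gap: 0.0517
grip_force: 0.0
```

Emit:
carry_out(series=[{"travel": [0, 0, 0], "delta_rot": [0, 0, 0], "fingers": 1}, {"travel": [0, 0, 0], "delta_rot": [0, 0, 0], "fingers": 1}, {"travel": [0, 0, 0], "delta_rot": [0, 0, 0], "fingers": 1}, {"travel": [0, 0, 0], "delta_rot": [0, 0, 0], "fingers": 1}, {"travel": [0, 0, 0], "delta_rot": [0, 0, 0], "fingers": 1}])

```text
clock: 17.42
tcp_pos: [0.5549, -0.1081, 0.0211]
orientation: [0.001, -0.001, 1.0, -0.0]
wrist_force: [0.1, -0.3, 4.1]
finger_gap: 0.0333
grip_force: 20.2
```

Emit:
carry_out(series=[{"travel": [0, 0, 0.4], "delta_rot": [0, 0, 0], "fingers": 1}, {"travel": [0, 0, 0.9], "delta_rot": [0, 0, 0], "fingers": 1}, {"travel": [0, 0, 1], "delta_rot": [0, 0, 0], "fingers": 1}, {"travel": [0, 0, 1], "delta_rot": [0, 0, 0], "fingers": 1}, {"travel": [0, 0, 0], "delta_rot": [0, 0, 0], "fingers": 1}])

```text
clock: 18.05
tcp_pos: [0.5558, -0.1084, 0.1052]
orientation: [0.002, -0.001, 1.0, -0.001]
wrist_force: [0.1, 0.1, 0.1]
finger_gap: 0.0332
grip_force: 20.0
```

Emit:
carry_out(series=[{"travel": [-0.24, -0.91, 0], "delta_rot": [0, 0, 0], "fingers": 1}, {"travel": [-0.24, -0.91, 0], "delta_rot": [0, 0, 0], "fingers": 1}, {"travel": [-0.24, -0.91, 0], "delta_rot": [0, 0, 0], "fingers": 1}, {"travel": [-0.24, -0.91, 0], "delta_rot": [0, 0, 0], "fingers": 1}, {"travel": [-0.24, -0.91, 0], "delta_rot": [0, 0, 0], "fingers": 1}])

```text
clock: 18.68
tcp_pos: [0.5233, -0.222, 0.1016]
orientation: [-0.001, -0.001, 1.0, 0.001]
wrist_force: [-0.2, -0.1, 0.4]
finger_gap: 0.0332
grip_force: 20.0
```

Emit:
carry_out(series=[{"travel": [-0.24, -0.91, 0], "delta_rot": [0, 0, 0], "fingers": 1}, {"travel": [-0.24, -0.91, 0], "delta_rot": [0, 0, 0], "fingers": 1}, {"travel": [-0.24, -0.91, 0], "delta_rot": [0, 0, 0], "fingers": 1}, {"travel": [-0.24, -0.91, 0], "delta_rot": [0, 0, 0], "fingers": 1}, {"travel": [0, 0, -0.5], "delta_rot": [0, 0, 0], "fingers": 1}])

```text
clock: 19.3
tcp_pos: [0.5003, -0.3147, 0.0903]
orientation: [0.001, 0.0, 1.0, -0.001]
wrist_force: [-0.5, 0.4, -0.4]
finger_gap: 0.0333
grip_force: 20.0
```

Emit:
carry_out(series=[{"travel": [0, 0, -1], "delta_rot": [0, 0, 0], "fingers": 1}, {"travel": [0, 0, -1], "delta_rot": [0, 0, 0], "fingers": 1}, {"travel": [0, 0, -0.7], "delta_rot": [0, 0, 0], "fingers": 1}, {"travel": [0, 0, 0], "delta_rot": [0, 0, 0], "fingers": 1}, {"travel": [0, 0, 0], "delta_rot": [0, 0, 0], "fingers": 1}])

```text
clock: 19.92
tcp_pos: [0.5005, -0.3123, 0.023]
orientation: [0.0, -0.001, 1.0, 0.0]
wrist_force: [0.5, -0.2, -0.2]
finger_gap: 0.0338
grip_force: 20.0
```

Emit:
carry_out(series=[{"travel": [0, 0, 0], "delta_rot": [0, 0, 0], "fingers": -0.3}, {"travel": [0, 0, 0], "delta_rot": [0, 0, 0], "fingers": -0.3}, {"travel": [0, 0, 0], "delta_rot": [0, 0, 0], "fingers": -0.3}, {"travel": [0, 0, 0.5], "delta_rot": [0, 0, 0], "fingers": -0.3}, {"travel": [0, 0, 1], "delta_rot": [0, 0, 0], "fingers": -0.3}])

```text
clock: 20.55
tcp_pos: [0.4996, -0.3121, 0.0605]
orientation: [-0.001, -0.001, 1.0, 0.001]
wrist_force: [0.0, -1.0, -0.2]
finger_gap: 0.0556
grip_force: 0.0
```

Emit:
carry_out(series=[{"travel": [0, 0, 1], "delta_rot": [0, 0, 0], "fingers": -0.3}, {"travel": [0, 0, 1], "delta_rot": [0, 0, 0], "fingers": -0.3}, {"travel": [0, 0, 0], "delta_rot": [0, 0, 0], "fingers": -1}])

```text
clock: 20.92
tcp_pos: [0.5018, -0.3139, 0.1134]
orientation: [0.002, -0.001, 1.0, -0.002]
wrist_force: [-0.0, -1.3, -0.6]
finger_gap: 0.0719
grip_force: 0.0
```

Run:
```python
from h import *
d,s=snap('wrist','w5'); im=d['color'][60:330,120:390].astype(int)
m=(((im[...,0]-im[...,2])>25)).astype(np.uint8); k,l,st,ce=cv2.connectedComponentsWithStats(m)
for i in range(1,k):
    if 60<st[i,4]<6000: print(st[i],ce[i]+[120,60],onz('w5',*(ce[i]+[120,60]),.03).round(3))
```

```text
[116 110  39  42 865] [254.67052023 191.5283237 ] [ 0.498 -0.314  0.03 ]
```

Emit:
carry_out(series=[{"travel": [0.02, 0.98, 0], "delta_rot": [0, 0, 0], "fingers": -1}, {"travel": [0.02, 0.98, 0], "delta_rot": [0, 0, 0], "fingers": -1}, {"travel": [0.02, 0.98, 0], "delta_rot": [0, 0, 0], "fingers": -1}, {"travel": [0.02, 0.98, 0], "delta_rot": [0, 0, 0], "fingers": -1}, {"travel": [0.02, 0.98, 0], "delta_rot": [0, 0, 0], "fingers": -1}])

```text
clock: 21.6
tcp_pos: [0.5024, -0.1876, 0.1101]
orientation: [-0.0, -0.002, 1.0, 0.0]
wrist_force: [-0.3, 0.1, -0.6]
finger_gap: 0.0854
grip_force: 0.0
```

Emit:
carry_out(series=[{"travel": [0.02, 0.98, 0], "delta_rot": [0, 0, 0], "fingers": -1}, {"travel": [0.02, 0.98, 0], "delta_rot": [0, 0, 0], "fingers": -1}, {"travel": [0.02, 0.98, 0], "delta_rot": [0, 0, 0], "fingers": -1}, {"travel": [0.02, 0.98, 0], "delta_rot": [0, 0, 0], "fingers": -1}, {"travel": [0.02, 0.98, 0], "delta_rot": [0, 0, 0], "fingers": -1}])

```text
clock: 22.22
tcp_pos: [0.5045, -0.0653, 0.1101]
orientation: [-0.0, -0.002, 1.0, 0.0]
wrist_force: [0.6, -0.2, -0.0]
finger_gap: 0.0854
grip_force: 0.0
```

Emit:
carry_out(series=[{"travel": [0.02, 0.98, 0], "delta_rot": [0, 0, 0], "fingers": -1}, {"travel": [0.02, 0.98, 0], "delta_rot": [0, 0, 0], "fingers": -1}, {"travel": [0.02, 0.98, 0], "delta_rot": [0, 0, 0], "fingers": -1}, {"travel": [0.02, 0.98, 0], "delta_rot": [0, 0, 0], "fingers": -1}, {"travel": [0.02, 0.98, 0], "delta_rot": [0, 0, 0], "fingers": -1}])

```text
clock: 22.85
tcp_pos: [0.5067, 0.057, 0.1101]
orientation: [-0.0, -0.002, 1.0, 0.0]
wrist_force: [-0.7, -0.1, 0.2]
finger_gap: 0.0855
grip_force: 0.0
```

Emit:
carry_out(series=[{"travel": [0.02, 0.98, 0], "delta_rot": [0, 0, 0], "fingers": -1}, {"travel": [0.02, 0.98, 0], "delta_rot": [0, 0, 0], "fingers": -1}, {"travel": [0.02, 0.98, 0], "delta_rot": [0, 0, 0], "fingers": -1}, {"travel": [0.02, 0.98, 0], "delta_rot": [0, 0, 0], "fingers": -1}, {"travel": [0.02, 0.98, 0], "delta_rot": [0, 0, 0], "fingers": -1}])

```text
clock: 23.48
tcp_pos: [0.5089, 0.1793, 0.1101]
orientation: [-0.0, -0.002, 1.0, 0.0]
wrist_force: [0.8, 0.5, 0.6]
finger_gap: 0.0853
grip_force: 0.0
```

Emit:
carry_out(series=[{"travel": [0.02, 0.98, 0], "delta_rot": [0, 0, 0], "fingers": -1}, {"travel": [0.02, 0.98, 0], "delta_rot": [0, 0, 0], "fingers": -1}, {"travel": [0.02, 0.98, 0], "delta_rot": [0, 0, 0], "fingers": -1}, {"travel": [0.02, 0.98, 0], "delta_rot": [0, 0, 0], "fingers": -1}, {"travel": [0.02, 0.98, 0], "delta_rot": [0, 0, 0], "fingers": -1}])

```text
clock: 24.1
tcp_pos: [0.5111, 0.3017, 0.11]
orientation: [-0.0, -0.002, 1.0, -0.0]
wrist_force: [0.6, -0.3, 0.3]
finger_gap: 0.0857
grip_force: 0.0
```

Emit:
carry_out(series=[{"travel": [0.02, 0.98, 0], "delta_rot": [0, 0, 0], "fingers": -1}, {"travel": [0, 0, 0], "delta_rot": [0, 0, 0], "fingers": -1}, {"travel": [0, 0, 0], "delta_rot": [0, 0, 0], "fingers": -1}])

```text
clock: 24.48
tcp_pos: [0.5126, 0.3245, 0.1101]
orientation: [-0.0, -0.001, 1.0, -0.0]
wrist_force: [0.2, 0.4, 0.2]
finger_gap: 0.0853
grip_force: 0.0
```

Run:
```python
from h import *
d,s=snap('wrist','w6'); print(s['tcp_pos'],s['clock'])
big=cv2.resize(d['color'][90:240,180:380],None,fx=2.5,fy=2.5,interpolation=cv2.INTER_CUBIC)
b=cv2.resize(load('w5')[0]['color'][90:290,120:386],(500,375),interpolation=cv2.INTER_CUBIC)[:220]
cv2.imwrite('pics/w6c.png',np.vstack([big,b])[...,::-1])
```

```text
[0.5126338  0.32446117 0.1100869 ] 24.475
```

View pics/w6c.png

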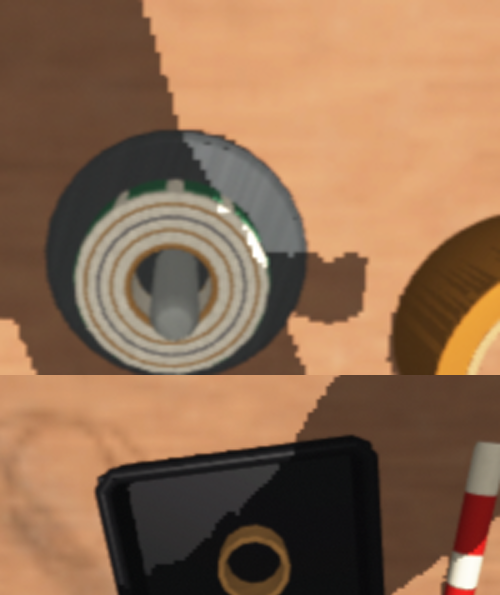

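The core lies inside the box, and the full roll sits flat on the foot with its top centred at (172,282) in the crop.

Run:
```python
from h import *
P=lambda u,v,z:onz('w6',180+u/2.5,90+v/2.5,z).round(4)
print('roll',P(172.5,282,.032),P(75,282,.032),P(270,282,.032),P(172,190,.032),P(172,374,.032),'tip',P(173,322,.064),'foot',P(46,250,.01),P(306,250,.01),P(176,130,.01))
```

```text
roll [0.5167 0.3194 0.032 ] [0.5168 0.2856 0.032 ] [0.5166 0.3532 0.032 ] [0.4842 0.3193 0.032 ] [0.5524 0.3192 0.032 ] tip [0.5177 0.32   0.064 ] foot [0.5123 0.2716 0.01  ] [0.512  0.3692 0.01  ] [0.4674 0.3204 0.01  ]
```

Emit:
carry_out(series=[{"travel": [0.18, -0.2, -0.96], "delta_rot": [0, 0, 0], "fingers": -1}, {"travel": [0, 0, -0.96], "delta_rot": [0, 0, 0], "fingers": -1}, {"travel": [0, 0, -0.96], "delta_rot": [0, 0, 0], "fingers": -1}, {"travel": [0, 0, -0.8], "delta_rot": [0, 0, 0], "fingers": -1}, {"travel": [0, 0, -0.16], "delta_rot": [0, 0, 0], "fingers": -1}], squeeze=40)

```text
clock: 25.15
tcp_pos: [0.5167, 0.318, 0.0129]
orientation: [-0.001, -0.0, 1.0, -0.001]
wrist_force: [-0.5, 1.0, 0.8]
finger_gap: 0.0853
grip_force: 0.0
```

Emit:
carry_out(series=[{"travel": [0, 0, 0], "delta_rot": [0, 0, 0], "fingers": -1}, {"travel": [0, 0, 0], "delta_rot": [0, 0, 0], "fingers": 1}, {"travel": [0, 0, 0], "delta_rot": [0, 0, 0], "fingers": 1}, {"travel": [0, 0, 0], "delta_rot": [0, 0, 0], "fingers": 1}, {"travel": [0, 0, 0], "delta_rot": [0, 0, 0], "fingers": 1}])

```text
clock: 25.78
tcp_pos: [0.5187, 0.3196, 0.0162]
orientation: [0.001, -0.001, 1.0, 0.0]
wrist_force: [-1.1, -0.9, 5.5]
finger_gap: 0.0651
grip_force: 44.4
```

Emit:
carry_out(series=[{"travel": [0, 0, 0.3], "delta_rot": [0, 0, 0], "fingers": 1}, {"travel": [0, 0, 0.8], "delta_rot": [0, 0, 0], "fingers": 1}, {"travel": [0, 0, 0.9], "delta_rot": [0, 0, 0], "fingers": 1}, {"travel": [0, 0, 0.9], "delta_rot": [0, 0, 0], "fingers": 1}, {"travel": [0, 0, 0.7], "delta_rot": [0, 0, 0], "fingers": 1}])

```text
clock: 26.4
tcp_pos: [0.5181, 0.3196, 0.106]
orientation: [0.001, -0.001, 1.0, 0.0]
wrist_force: [0.1, -0.2, -0.8]
finger_gap: 0.0653
grip_force: 44.5
```

Emit:
carry_out(series=[{"travel": [0.08, -0.95, 0], "delta_rot": [0, 0, 0], "fingers": 1}, {"travel": [0.08, -0.95, 0], "delta_rot": [0, 0, 0], "fingers": 1}, {"travel": [0.08, -0.95, 0], "delta_rot": [0, 0, 0], "fingers": 1}, {"travel": [0.08, -0.95, 0], "delta_rot": [0, 0, 0], "fingers": 1}, {"travel": [0.08, -0.95, 0], "delta_rot": [0, 0, 0], "fingers": 1}])

```text
clock: 27.02
tcp_pos: [0.5279, 0.2, 0.105]
orientation: [0.0, -0.001, 1.0, 0.0]
wrist_force: [0.5, 0.4, -1.4]
finger_gap: 0.0649
grip_force: 44.5
```

Emit:
carry_out(series=[{"travel": [0.08, -0.95, 0], "delta_rot": [0, 0, 0], "fingers": 1}, {"travel": [0.08, -0.95, 0], "delta_rot": [0, 0, 0], "fingers": 1}, {"travel": [0.08, -0.95, 0], "delta_rot": [0, 0, 0], "fingers": 1}, {"travel": [0.08, -0.95, 0], "delta_rot": [0, 0, 0], "fingers": 1}, {"travel": [0.08, -0.95, 0], "delta_rot": [0, 0, 0], "fingers": 1}])

```text
clock: 27.65
tcp_pos: [0.538, 0.0812, 0.105]
orientation: [0.0, -0.001, 1.0, 0.0]
wrist_force: [0.1, -0.1, -0.8]
finger_gap: 0.0654
grip_force: 44.5
```

Emit:
carry_out(series=[{"travel": [0.08, -0.95, 0], "delta_rot": [0, 0, 0], "fingers": 1}, {"travel": [0.08, -0.95, 0], "delta_rot": [0, 0, 0], "fingers": 1}, {"travel": [0.08, -0.95, 0], "delta_rot": [0, 0, 0], "fingers": 1}, {"travel": [0.08, -0.95, 0], "delta_rot": [0, 0, 0], "fingers": 1}, {"travel": [0.08, -0.95, 0], "delta_rot": [0, 0, 0], "fingers": 1}])

```text
clock: 28.28
tcp_pos: [0.548, -0.0376, 0.105]
orientation: [0.0, -0.001, 1.0, 0.0]
wrist_force: [0.2, 0.2, -0.9]
finger_gap: 0.0649
grip_force: 44.5
```

Emit:
carry_out(series=[{"travel": [0.08, -0.95, 0], "delta_rot": [0, 0, 0], "fingers": 1}, {"travel": [0.08, -0.95, 0], "delta_rot": [0, 0, 0], "fingers": 1}, {"travel": [0.08, -0.95, 0], "delta_rot": [0, 0, 0], "fingers": 1}, {"travel": [0, 0, 0], "delta_rot": [0, 0, 0], "fingers": 1}, {"travel": [0, 0, 0], "delta_rot": [0, 0, 0], "fingers": 1}])

```text
clock: 28.9
tcp_pos: [0.5536, -0.1077, 0.1046]
orientation: [0.0, -0.001, 1.0, 0.0]
wrist_force: [-0.3, 1.1, -0.6]
finger_gap: 0.065
grip_force: 44.5
```

Run:
```python
from h import *
d,s=snap('wrist','w7'); print(s['tcp_pos'],s['clock'],s['finger_gap'])
e,_=snap('scene','s7')
big=cv2.resize(d['color'][120:384,120:390],None,fx=1.5,fy=1.5,interpolation=cv2.INTER_CUBIC)
b2=cv2.resize(e['color'][140:272,240:375],(405,396),interpolation=cv2.INTER_CUBIC)
cv2.imwrite('pics/w7c.png',np.hstack([big,b2])[...,::-1])
```

```text
[ 0.55362434 -0.10773372  0.10457095] 28.9 0.06498741698256613
```

View pics/w7c.png

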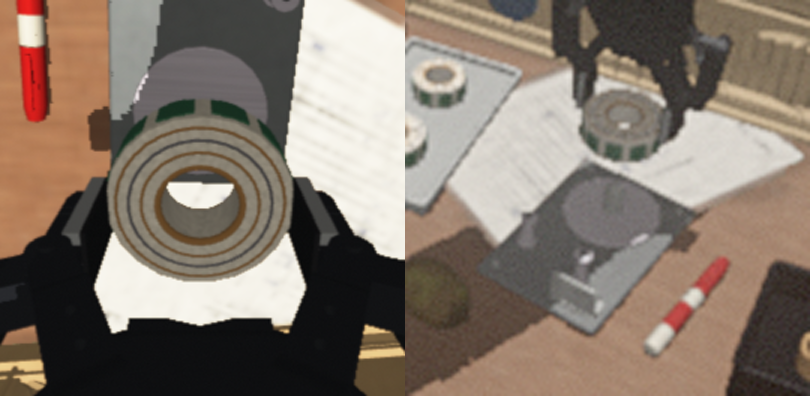

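The roll is held level in the fingers, with its top centred at (200,200) in the crop and the bore at (200,203).

Run:
```python
from h import *
P=lambda u,v,z:onz('w7',120+u/1.5,120+v/1.5,z).round(4)
print(P(200,202,.1204),P(108,200,.1204),P(293,200,.1204),P(200,114,.1204),P(200,281,.1204))
```

```text
[ 0.5521 -0.1092  0.1204] [ 0.5514 -0.1418  0.1204] [ 0.5513 -0.0761  0.1204] [ 0.519  -0.1092  0.1204] [ 0.5865 -0.1091  0.1204]
```

Emit:
carry_out(series=[{"travel": [0.06, 0, -0.9], "delta_rot": [0, 0, 0], "fingers": 1}, {"travel": [0, 0, -0.9], "delta_rot": [0, 0, 0], "fingers": 1}, {"travel": [0, 0, -0.3], "delta_rot": [0, 0, 0], "fingers": 1}, {"travel": [0, 0, -0.3], "delta_rot": [0, 0, 0], "fingers": 1}, {"travel": [0, 0, 0], "delta_rot": [0, 0, 0], "fingers": 1}])

```text
clock: 29.62
tcp_pos: [0.5553, -0.1079, 0.0443]
orientation: [-0.0, -0.001, 1.0, 0.0]
wrist_force: [0.0, 0.4, -0.9]
finger_gap: 0.0655
grip_force: 44.5
```

Emit:
carry_out(series=[{"travel": [0, 0, -0.4], "delta_rot": [0, 0, 0], "fingers": 1}, {"travel": [0, 0, -0.4], "delta_rot": [0, 0, 0], "fingers": 1}, {"travel": [0, 0, 0], "delta_rot": [0, 0, 0], "fingers": 1}])

```text
clock: 30.0
tcp_pos: [0.5543, -0.1078, 0.0232]
orientation: [-0.001, -0.001, 1.0, 0.0]
wrist_force: [-0.1, 0.9, -0.4]
finger_gap: 0.0649
grip_force: 44.5
```

Emit:
carry_out(series=[{"travel": [0, 0, -0.1], "delta_rot": [0, 0, 0], "fingers": 1}, {"travel": [0, 0, 0], "delta_rot": [0, 0, 0], "fingers": 1}])

```text
clock: 30.25
tcp_pos: [0.5553, -0.1082, 0.0218]
orientation: [-0.0, -0.001, 1.0, 0.0]
wrist_force: [-0.5, -0.0, -0.9]
finger_gap: 0.0654
grip_force: 44.5
```

Emit:
carry_out(series=[{"travel": [0, 0, -0.06], "delta_rot": [0, 0, 0], "fingers": 1}, {"travel": [0, 0, 0], "delta_rot": [0, 0, 0], "fingers": 1}])

```text
clock: 30.5
tcp_pos: [0.5552, -0.1081, 0.0203]
orientation: [-0.0, -0.001, 1.0, 0.0]
wrist_force: [-0.1, -0.9, -1.5]
finger_gap: 0.0652
grip_force: 44.5
```

Emit:
carry_out(series=[{"travel": [0, 0, -0.05], "delta_rot": [0, 0, 0], "fingers": 1}, {"travel": [0, 0, 0], "delta_rot": [0, 0, 0], "fingers": 1}])

```text
clock: 30.75
tcp_pos: [0.5554, -0.1082, 0.0201]
orientation: [0.0, -0.001, 1.0, -0.0]
wrist_force: [-2.3, 0.1, 6.1]
finger_gap: 0.065
grip_force: 45.1
```

Emit:
carry_out(series=[{"travel": [0, 0, 0], "delta_rot": [0, 0, 0], "fingers": -0.9}, {"travel": [0, 0, 0], "delta_rot": [0, 0, 0], "fingers": -0.9}, {"travel": [0, 0, 0], "delta_rot": [0, 0, 0], "fingers": -0.9}, {"travel": [0, 0, 0.3], "delta_rot": [0, 0, 0], "fingers": -0.9}, {"travel": [0, 0, 0.9], "delta_rot": [0, 0, 0], "fingers": -0.9}])

```text
clock: 31.38
tcp_pos: [0.5542, -0.1078, 0.0486]
orientation: [-0.001, -0.001, 1.0, 0.001]
wrist_force: [-0.9, -0.2, 0.7]
finger_gap: 0.0812
grip_force: 0.0
```

Emit:
carry_out(series=[{"travel": [0, 0, 1], "delta_rot": [0, 0, 0], "fingers": -0.9}, {"travel": [0, 0, 1], "delta_rot": [0, 0, 0], "fingers": -0.9}, {"travel": [0, 0, 0.5], "delta_rot": [0, 0, 0], "fingers": -0.6}, {"travel": [0, 0, 0], "delta_rot": [0, 0, 0], "fingers": -0.6}, {"travel": [0, 0, 0], "delta_rot": [0, 0, 0], "fingers": -0.6}])

```text
clock: 32.0
tcp_pos: [0.5547, -0.1079, 0.1107]
orientation: [-0.001, -0.001, 1.0, 0.0]
wrist_force: [0.5, -0.7, 0.0]
finger_gap: 0.068
grip_force: 0.0
```

Run:
```python
from h import *
d,s=snap('wrist','w8'); print(s['tcp_pos'],s['clock'],s['finger_gap'])
e,_=snap('scene','s8')
big=cv2.resize(d['color'][90:290,110:510],None,fx=2,fy=2,interpolation=cv2.INTER_CUBIC)
b2=cv2.resize(e['color'][160:210,240:440],(800,200),interpolation=cv2.INTER_CUBIC)
b2=cv2.resize(e['color'][180:228,250:442],(800,200),interpolation=cv2.INTER_CUBIC)
cv2.imwrite('pics/w8c.png',np.vstack([big,b2])[...,::-1])
```

```text
[ 0.55468532 -0.10793059  0.11067173] 32.0 0.06801178360166169
```

View pics/w8c.png

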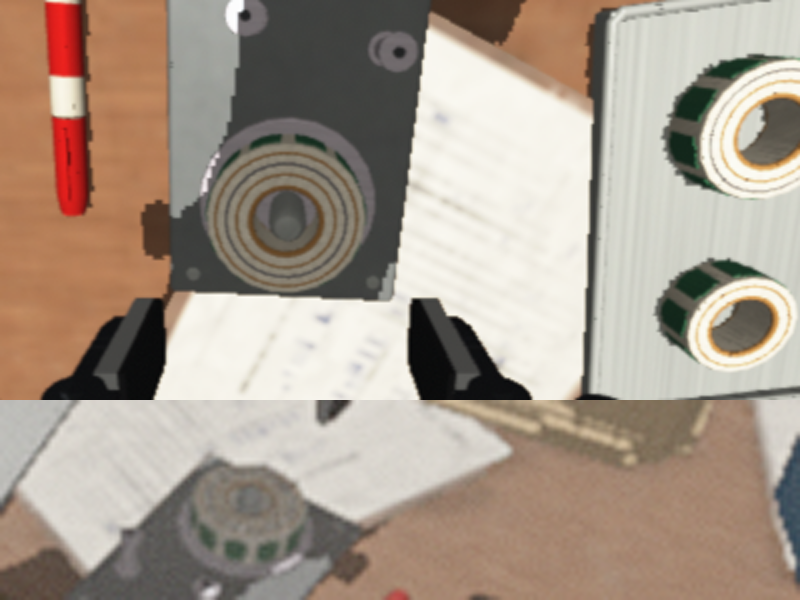

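The full roll sits flat on the platter with the hub inside its bore at (287,222), and both part-used rolls lie flat in the tray.

Emit:
carry_out(series=[{"travel": [-0.17, 0.89, 0], "delta_rot": [0, 0, 0], "fingers": -0.6}, {"travel": [-0.17, 0.89, 0], "delta_rot": [0, 0, 0], "fingers": -0.6}, {"travel": [-0.17, 0.89, 0], "delta_rot": [0, 0, 0], "fingers": -0.6}, {"travel": [-0.17, 0.89, 0], "delta_rot": [0, 0, 0], "fingers": -0.6}, {"travel": [-0.17, 0.89, 0], "delta_rot": [0, 0, 0], "fingers": -0.6}], squeeze=30)

```text
clock: 32.72
tcp_pos: [0.5331, 0.0055, 0.1115]
orientation: [-0.0, -0.002, 1.0, 0.0]
wrist_force: [0.9, 0.2, 0.1]
finger_gap: 0.0685
grip_force: 0.0
```

Emit:
carry_out(series=[{"travel": [-0.17, 0.89, 0], "delta_rot": [0, 0, 0], "fingers": -0.6}, {"travel": [-0.17, 0.89, 0], "delta_rot": [0, 0, 0], "fingers": -0.6}, {"travel": [-0.17, 0.89, 0], "delta_rot": [0, 0, 0], "fingers": -0.6}, {"travel": [-0.17, 0.89, 0], "delta_rot": [0, 0, 0], "fingers": -0.6}, {"travel": [0, 0, 0], "delta_rot": [0, 0, 0], "fingers": -0.6}])

```text
clock: 33.35
tcp_pos: [0.5157, 0.0945, 0.1115]
orientation: [-0.0, -0.003, 1.0, 0.0]
wrist_force: [1.1, -0.2, 0.5]
finger_gap: 0.0684
grip_force: 0.0
```

Emit:
carry_out(series=[{"travel": [0, 0, -0.8], "delta_rot": [0, 0, 0], "fingers": -0.6}, {"travel": [0, 0, -0.8], "delta_rot": [0, 0, 0], "fingers": -0.6}, {"travel": [0, 0, 0], "delta_rot": [0, 0, 0], "fingers": -0.6}, {"travel": [0, 0, 0], "delta_rot": [0, 0, 0], "fingers": -0.6}])

```text
clock: 33.85
tcp_pos: [0.5173, 0.0921, 0.0721]
orientation: [0.0, -0.001, 1.0, 0.0]
wrist_force: [-0.2, 1.0, 1.0]
finger_gap: 0.0683
grip_force: 0.0
```

Emit:
carry_out(series=[{"travel": [-0.05, 0.05, -0.8], "delta_rot": [0, 0, 0], "fingers": -0.6}, {"travel": [0, 0, -0.8], "delta_rot": [0, 0, 0], "fingers": -0.6}, {"travel": [0, 0, -0.6], "delta_rot": [0, 0, 0], "fingers": -0.6}, {"travel": [0, 0, 0], "delta_rot": [0, 0, 0], "fingers": -0.6}, {"travel": [0, 0, 0], "delta_rot": [0, 0, 0], "fingers": -0.6}])

```text
clock: 34.48
tcp_pos: [0.5164, 0.0933, 0.0173]
orientation: [0.001, -0.001, 1.0, 0.0]
wrist_force: [0.1, -0.3, 0.1]
finger_gap: 0.0682
grip_force: 0.0
```

Emit:
carry_out(series=[{"travel": [0, 0, 0], "delta_rot": [0, 0, 0], "fingers": 1}, {"travel": [0, 0, 0], "delta_rot": [0, 0, 0], "fingers": 1}, {"travel": [0, 0, 0], "delta_rot": [0, 0, 0], "fingers": 1}, {"travel": [0, 0, 0], "delta_rot": [0, 0, 0], "fingers": 1}, {"travel": [0, 0, 0], "delta_rot": [0, 0, 0], "fingers": 1}])

```text
clock: 35.1
tcp_pos: [0.5166, 0.0933, 0.018]
orientation: [0.001, -0.001, 1.0, -0.0]
wrist_force: [-1.5, 0.3, 5.2]
finger_gap: 0.0572
grip_force: 31.0
```

Emit:
carry_out(series=[{"travel": [0, 0, 0.3], "delta_rot": [0, 0, 0], "fingers": 1}, {"travel": [0, 0, 0.8], "delta_rot": [0, 0, 0], "fingers": 1}, {"travel": [0, 0, 0.9], "delta_rot": [0, 0, 0], "fingers": 1}, {"travel": [0, 0, 0.9], "delta_rot": [0, 0, 0], "fingers": 1}, {"travel": [0, 0, 0.7], "delta_rot": [0, 0, 0], "fingers": 1}])

```text
clock: 35.72
tcp_pos: [0.5162, 0.0934, 0.1082]
orientation: [0.001, -0.001, 1.0, 0.0]
wrist_force: [0.1, 0.2, 0.5]
finger_gap: 0.0568
grip_force: 32.2
```

Emit:
carry_out(series=[{"travel": [0, 0.91, 0], "delta_rot": [0, 0, 0], "fingers": 1}, {"travel": [0, 0.91, 0], "delta_rot": [0, 0, 0], "fingers": 1}, {"travel": [0, 0.91, 0], "delta_rot": [0, 0, 0], "fingers": 1}, {"travel": [0, 0.91, 0], "delta_rot": [0, 0, 0], "fingers": 1}, {"travel": [0, 0.91, 0], "delta_rot": [0, 0, 0], "fingers": 1}])

```text
clock: 36.35
tcp_pos: [0.5159, 0.2079, 0.1072]
orientation: [0.0, -0.001, 1.0, 0.0]
wrist_force: [0.4, -0.5, -1.4]
finger_gap: 0.0571
grip_force: 32.2
```

Emit:
carry_out(series=[{"travel": [0, 0.91, 0], "delta_rot": [0, 0, 0], "fingers": 1}, {"travel": [0, 0.91, 0], "delta_rot": [0, 0, 0], "fingers": 1}, {"travel": [0, 0.91, 0], "delta_rot": [0, 0, 0], "fingers": 1}, {"travel": [0, 0.91, 0], "delta_rot": [0, 0, 0], "fingers": 1}, {"travel": [0, 0.91, 0], "delta_rot": [0, 0, 0], "fingers": 1}])

```text
clock: 36.98
tcp_pos: [0.5158, 0.3222, 0.1067]
orientation: [0.0, -0.001, 1.0, 0.0]
wrist_force: [0.4, -0.2, -0.1]
finger_gap: 0.0575
grip_force: 32.2
```

Emit:
carry_out(series=[{"travel": [0, 0, 0], "delta_rot": [0, 0, 0], "fingers": 1}, {"travel": [0, 0, 0], "delta_rot": [0, 0, 0], "fingers": 1}])

```text
clock: 37.22
tcp_pos: [0.5155, 0.3208, 0.1064]
orientation: [-0.0, -0.001, 1.0, -0.0]
wrist_force: [-0.2, 0.2, 0.2]
finger_gap: 0.0572
grip_force: 32.2
```

Run:
```python
from h import *
d,s=snap('wrist','w9'); print(s['tcp_pos'],s['clock'])
e,_=snap('side','d9')
big=cv2.resize(d['color'][120:320,156:356],(400,400),interpolation=cv2.INTER_CUBIC)
b2=cv2.resize(e['color'][195:295,170:270],(400,400),interpolation=cv2.INTER_CUBIC)
cv2.imwrite('pics/w9c.png',np.hstack([big,b2])[...,::-1])
```

```text
[0.51553294 0.3208465  0.1063533 ] 37.225
```

View pics/w9c.png

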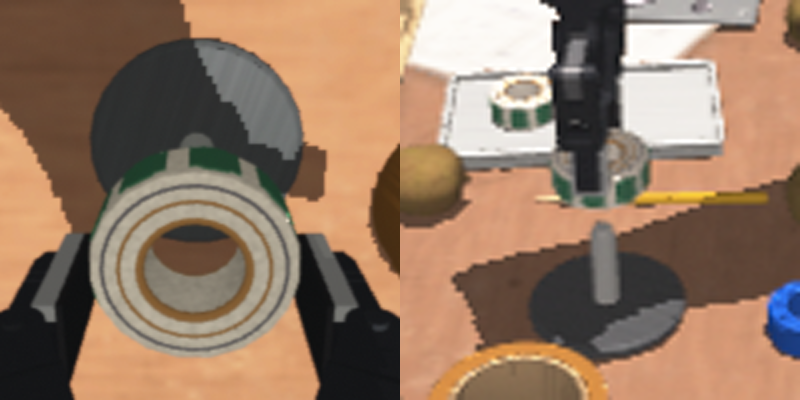

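The middle roll is held level over the bare post. In the side half, the roll is at (602,165) and the post tip at (602,225); in the wrist half, the roll's top is centred at (195,263).

Run:
```python
from h import *
P=lambda u,v,z:onz('w9',156+u/2,120+v/2,z).round(4)
S=lambda u,v,z:onz('d9',170+(u-400)/4,195+v/4,z).round(4)
print('roll',P(195,263,.1184),P(90,263,.1184),P(300,263,.1184),P(195,172,.1184),P(195,356,.1184))
print('foot w',P(91,138,.01),P(302,138,.01),P(196,38,.01))
print('foot side',S(528,304,.01),S(687,304,.01),S(607,252,.01),S(607,356,.01),'tip',S(602,224,.064),'roll side bottom',S(602,165,.107))
print(tri(('d9',170+202/4,195+224/4),('w6',180+173/2.5,90+322/2.5)))
```

```text
roll [0.5144 0.3195 0.1184] [0.5144 0.2908 0.1184] [0.5143 0.3482 0.1184] [0.4877 0.3194 0.1184] [0.5451 0.3196 0.1184]
foot w [0.513  0.2717 0.01  ] [0.5127 0.3691 0.01  ] [0.4672 0.32   0.01  ]
foot side [0.563  0.3315 0.01  ] [0.463  0.3274 0.01  ] [0.52   0.2766 0.01  ] [0.5071 0.3775 0.01  ] tip [0.5148 0.3193 0.064 ] roll side bottom [0.5127 0.3183 0.107 ]
[0.51578641 0.32019858 0.06527829]
```

Emit:
carry_out(series=[{"travel": [0, 0, -0.8], "delta_rot": [0, 0, 0], "fingers": 1}, {"travel": [0, 0, -0.6], "delta_rot": [0, 0, 0], "fingers": 1}, {"travel": [0, 0, -0.3], "delta_rot": [0, 0, 0], "fingers": 1}, {"travel": [0, 0, 0], "delta_rot": [0, 0, 0], "fingers": 1}, {"travel": [0, 0, 0], "delta_rot": [0, 0, 0], "fingers": 1}])

```text
clock: 37.95
tcp_pos: [0.5162, 0.321, 0.0646]
orientation: [0.0, -0.001, 1.0, 0.0]
wrist_force: [-0.1, 0.6, 0.1]
finger_gap: 0.0572
grip_force: 32.2
```

Emit:
carry_out(series=[{"travel": [0, 0, -0.5], "delta_rot": [0, 0, 0], "fingers": 1}, {"travel": [0, 0, -0.5], "delta_rot": [0, 0, 0], "fingers": 1}, {"travel": [0, 0, -0.45], "delta_rot": [0, 0, 0], "fingers": 1}, {"travel": [0, 0, -0.05], "delta_rot": [0, 0, 0], "fingers": 1}, {"travel": [0, 0, 0], "delta_rot": [0, 0, 0], "fingers": 1}])

```text
clock: 38.58
tcp_pos: [0.5157, 0.3208, 0.0264]
orientation: [-0.0, -0.001, 1.0, -0.0]
wrist_force: [0.2, -0.6, -0.4]
finger_gap: 0.0577
grip_force: 32.2
```

Emit:
carry_out(series=[{"travel": [0, 0, -0.08], "delta_rot": [0, 0, 0], "fingers": 1}, {"travel": [0, 0, 0], "delta_rot": [0, 0, 0], "fingers": 1}])

```text
clock: 38.83
tcp_pos: [0.5159, 0.3209, 0.0248]
orientation: [0.0, -0.001, 1.0, 0.0]
wrist_force: [0.9, 0.1, -1.0]
finger_gap: 0.0573
grip_force: 32.2
```

Emit:
carry_out(series=[{"travel": [0, 0, -0.12], "delta_rot": [0, 0, 0], "fingers": 1}, {"travel": [0, 0, 0], "delta_rot": [0, 0, 0], "fingers": 1}])

```text
clock: 39.08
tcp_pos: [0.5155, 0.3208, 0.0213]
orientation: [-0.0, -0.001, 1.0, -0.0]
wrist_force: [0.4, 0.7, -0.3]
finger_gap: 0.0573
grip_force: 32.2
```

Emit:
carry_out(series=[{"travel": [0, 0, -0.06], "delta_rot": [0, 0, 0], "fingers": 1}, {"travel": [0, 0, 0], "delta_rot": [0, 0, 0], "fingers": 1}])

```text
clock: 39.33
tcp_pos: [0.5158, 0.3209, 0.0201]
orientation: [0.0, -0.001, 1.0, 0.0]
wrist_force: [0.5, 0.3, 0.1]
finger_gap: 0.0573
grip_force: 32.3
```

Emit:
carry_out(series=[{"travel": [0, 0, -0.04], "delta_rot": [0, 0, 0], "fingers": 1}, {"travel": [0, 0, 0], "delta_rot": [0, 0, 0], "fingers": 1}])

```text
clock: 39.58
tcp_pos: [0.5159, 0.3209, 0.02]
orientation: [0.0, -0.001, 1.0, 0.0]
wrist_force: [-3.0, -0.5, 7.2]
finger_gap: 0.0572
grip_force: 32.8
```

Emit:
carry_out(series=[{"travel": [0, 0, 0], "delta_rot": [0, 0, 0], "fingers": -0.8}, {"travel": [0, 0, 0], "delta_rot": [0, 0, 0], "fingers": -0.8}, {"travel": [0, 0, 0], "delta_rot": [0, 0, 0], "fingers": -0.8}, {"travel": [0, 0, 0.4], "delta_rot": [0, 0, 0], "fingers": -0.8}, {"travel": [0, 0, 1], "delta_rot": [0, 0, 0], "fingers": -0.8}])

```text
clock: 40.2
tcp_pos: [0.5148, 0.3204, 0.0536]
orientation: [-0.001, -0.001, 1.0, -0.001]
wrist_force: [1.0, 0.7, -0.8]
finger_gap: 0.0769
grip_force: 0.0
```

Emit:
carry_out(series=[{"travel": [0, 0, 1], "delta_rot": [0, 0, 0], "fingers": -0.8}, {"travel": [0, 0, 1], "delta_rot": [0, 0, 0], "fingers": -0.6}, {"travel": [0.41, -0.96, 0.2], "delta_rot": [0, 0, 0], "fingers": -0.5}, {"travel": [0.41, -0.96, 0], "delta_rot": [0, 0, 0], "fingers": -0.5}, {"travel": [0.41, -0.96, 0], "delta_rot": [0, 0, 0], "fingers": -0.5}])

```text
clock: 40.83
tcp_pos: [0.547, 0.2484, 0.1101]
orientation: [0.001, -0.001, 1.0, 0.0]
wrist_force: [-0.1, 0.7, -0.2]
finger_gap: 0.0638
grip_force: 0.0
```

Emit:
carry_out(series=[{"travel": [0.41, -0.96, 0], "delta_rot": [0, 0, 0], "fingers": -0.5}, {"travel": [0.41, -0.96, 0], "delta_rot": [0, 0, 0], "fingers": -0.5}, {"travel": [0.41, -0.96, 0], "delta_rot": [0, 0, 0], "fingers": -0.5}, {"travel": [0.41, -0.96, 0], "delta_rot": [0, 0, 0], "fingers": -0.5}, {"travel": [0.41, -0.96, 0], "delta_rot": [0, 0, 0], "fingers": -0.5}])

```text
clock: 41.45
tcp_pos: [0.5983, 0.1281, 0.1098]
orientation: [0.0, -0.001, 1.0, 0.0]
wrist_force: [0.9, -0.4, -0.1]
finger_gap: 0.064
grip_force: 0.0
```

Emit:
carry_out(series=[{"travel": [0.41, -0.96, 0], "delta_rot": [0, 0, 0], "fingers": -0.5}, {"travel": [0, 0, -0.7], "delta_rot": [0, 0, 0], "fingers": -0.5}, {"travel": [0, 0, -0.7], "delta_rot": [0, 0, 0], "fingers": -0.5}, {"travel": [0, 0, 0], "delta_rot": [0, 0, 0], "fingers": -0.5}, {"travel": [0, 0, 0], "delta_rot": [0, 0, 0], "fingers": -0.5}])

```text
clock: 42.08
tcp_pos: [0.6085, 0.105, 0.075]
orientation: [0.0, -0.001, 1.0, 0.0]
wrist_force: [0.3, -1.3, 0.5]
finger_gap: 0.0637
grip_force: 0.0
```

Emit:
carry_out(series=[{"travel": [0, 0, -0.8], "delta_rot": [0, 0, 0], "fingers": -0.5}, {"travel": [0, 0, -0.8], "delta_rot": [0, 0, 0], "fingers": -0.5}, {"travel": [0, 0, -0.65], "delta_rot": [0, 0, 0], "fingers": -0.5}, {"travel": [0, 0, 0], "delta_rot": [0, 0, 0], "fingers": -0.5}, {"travel": [0, 0, 0], "delta_rot": [0, 0, 0], "fingers": -0.5}])

```text
clock: 42.7
tcp_pos: [0.6086, 0.1049, 0.0186]
orientation: [0.001, -0.001, 1.0, 0.0]
wrist_force: [0.2, 0.3, -0.1]
finger_gap: 0.0642
grip_force: 0.0
```

Emit:
carry_out(series=[{"travel": [0, 0, 0], "delta_rot": [0, 0, 0], "fingers": 1}, {"travel": [0, 0, 0], "delta_rot": [0, 0, 0], "fingers": 1}, {"travel": [0, 0, 0], "delta_rot": [0, 0, 0], "fingers": 1}, {"travel": [0, 0, 0], "delta_rot": [0, 0, 0], "fingers": 1}, {"travel": [0, 0, 0], "delta_rot": [0, 0, 0], "fingers": 1}])

```text
clock: 43.32
tcp_pos: [0.6089, 0.1049, 0.0193]
orientation: [0.001, -0.001, 1.0, 0.0]
wrist_force: [-1.5, -0.3, 6.5]
finger_gap: 0.0486
grip_force: 30.5
```

Emit:
carry_out(series=[{"travel": [0, 0, 0.3], "delta_rot": [0, 0, 0], "fingers": 1}, {"travel": [0, 0, 0.8], "delta_rot": [0, 0, 0], "fingers": 1}, {"travel": [0, 0, 0.9], "delta_rot": [0, 0, 0], "fingers": 1}, {"travel": [0, 0, 0.9], "delta_rot": [0, 0, 0], "fingers": 1}, {"travel": [0, 0, 0.7], "delta_rot": [0, 0, 0], "fingers": 1}])

```text
clock: 43.95
tcp_pos: [0.6084, 0.1049, 0.1093]
orientation: [0.001, -0.001, 1.0, 0.0]
wrist_force: [0.7, -0.4, -0.6]
finger_gap: 0.0487
grip_force: 31.1
```

Emit:
carry_out(series=[{"travel": [-0.41, 0.96, 0], "delta_rot": [0, 0, 0], "fingers": 1}, {"travel": [-0.41, 0.96, 0], "delta_rot": [0, 0, 0], "fingers": 1}, {"travel": [-0.41, 0.96, 0], "delta_rot": [0, 0, 0], "fingers": 1}, {"travel": [-0.41, 0.96, 0], "delta_rot": [0, 0, 0], "fingers": 1}, {"travel": [-0.41, 0.96, 0], "delta_rot": [0, 0, 0], "fingers": 1}])

```text
clock: 44.58
tcp_pos: [0.5565, 0.2256, 0.1082]
orientation: [0.0, -0.001, 1.0, 0.0]
wrist_force: [-1.1, 1.1, 0.1]
finger_gap: 0.0489
grip_force: 31.1
```

Emit:
carry_out(series=[{"travel": [-0.41, 0.96, 0], "delta_rot": [0, 0, 0], "fingers": 1}, {"travel": [-0.41, 0.96, 0], "delta_rot": [0, 0, 0], "fingers": 1}, {"travel": [-0.41, 0.96, 0], "delta_rot": [0, 0, 0], "fingers": 1}, {"travel": [-0.41, 0.96, 0], "delta_rot": [0, 0, 0], "fingers": 1}, {"travel": [0, 0, 0], "delta_rot": [0, 0, 0], "fingers": 1}])

```text
clock: 45.2
tcp_pos: [0.515, 0.3223, 0.1081]
orientation: [0.0, -0.002, 1.0, 0.0]
wrist_force: [-0.0, 0.5, -0.8]
finger_gap: 0.0488
grip_force: 31.1
```

Emit:
carry_out(series=[{"travel": [0, 0, -0.5], "delta_rot": [0, 0, 0], "fingers": 1}, {"travel": [0, 0, -0.3], "delta_rot": [0, 0, 0], "fingers": 1}, {"travel": [0, 0, 0], "delta_rot": [0, 0, 0], "fingers": 1}, {"travel": [0, 0, 0], "delta_rot": [0, 0, 0], "fingers": 1}])

```text
clock: 45.7
tcp_pos: [0.516, 0.3204, 0.0877]
orientation: [-0.0, -0.001, 1.0, -0.0]
wrist_force: [-0.8, -0.1, 0.8]
finger_gap: 0.0486
grip_force: 31.1
```

Aligned with the post. I'll lower in checked steps, expecting contact at TCP z ≈ 0.043.

Emit:
carry_out(series=[{"travel": [0, 0, -0.4], "delta_rot": [0, 0, 0], "fingers": 1}, {"travel": [0, 0, -0.4], "delta_rot": [0, 0, 0], "fingers": 1}, {"travel": [0, 0, 0], "delta_rot": [0, 0, 0], "fingers": 1}, {"travel": [0, 0, 0], "delta_rot": [0, 0, 0], "fingers": 1}])

```text
clock: 46.2
tcp_pos: [0.5157, 0.3209, 0.0677]
orientation: [-0.0, -0.001, 1.0, -0.0]
wrist_force: [-0.6, 0.0, -0.6]
finger_gap: 0.0487
grip_force: 31.1
```

Emit:
carry_out(series=[{"travel": [0, 0, -0.4], "delta_rot": [0, 0, 0], "fingers": 1}, {"travel": [0, 0, -0.38], "delta_rot": [0, 0, 0], "fingers": 1}, {"travel": [0, 0, 0], "delta_rot": [0, 0, 0], "fingers": 1}, {"travel": [0, 0, 0], "delta_rot": [0, 0, 0], "fingers": 1}])

```text
clock: 46.7
tcp_pos: [0.5157, 0.3208, 0.0482]
orientation: [-0.0, -0.001, 1.0, -0.0]
wrist_force: [-1.1, -1.1, 0.0]
finger_gap: 0.0489
grip_force: 31.1
```

Emit:
carry_out(series=[{"travel": [0, 0, -0.1], "delta_rot": [0, 0, 0], "fingers": 1}, {"travel": [0, 0, 0], "delta_rot": [0, 0, 0], "fingers": 1}])

```text
clock: 46.95
tcp_pos: [0.5158, 0.3208, 0.0458]
orientation: [0.0, -0.001, 1.0, 0.0]
wrist_force: [1.2, -0.2, -0.3]
finger_gap: 0.0488
grip_force: 31.1
```

Emit:
carry_out(series=[{"travel": [0, 0, -0.08], "delta_rot": [0, 0, 0], "fingers": 1}, {"travel": [0, 0, 0], "delta_rot": [0, 0, 0], "fingers": 1}])

```text
clock: 47.2
tcp_pos: [0.5157, 0.3208, 0.0437]
orientation: [-0.0, -0.001, 1.0, 0.0]
wrist_force: [0.2, -0.3, -0.3]
finger_gap: 0.0491
grip_force: 31.1
```

Emit:
carry_out(series=[{"travel": [0, 0, -0.05], "delta_rot": [0, 0, 0], "fingers": 1}, {"travel": [0, 0, 0], "delta_rot": [0, 0, 0], "fingers": 1}])

```text
clock: 47.45
tcp_pos: [0.5158, 0.3209, 0.0433]
orientation: [0.0, -0.001, 1.0, 0.0]
wrist_force: [-2.4, -0.8, 4.5]
finger_gap: 0.0485
grip_force: 31.5
```

Emit:
carry_out(series=[{"travel": [0, 0, 0], "delta_rot": [0, 0, 0], "fingers": -0.7}, {"travel": [0, 0, 0], "delta_rot": [0, 0, 0], "fingers": -0.7}, {"travel": [0, 0, 0], "delta_rot": [0, 0, 0], "fingers": -0.7}, {"travel": [0, 0, 0.4], "delta_rot": [0, 0, 0], "fingers": -0.7}, {"travel": [0, 0, 1], "delta_rot": [0, 0, 0], "fingers": -0.7}])

```text
clock: 48.08
tcp_pos: [0.5148, 0.3204, 0.0771]
orientation: [-0.001, -0.001, 1.0, -0.001]
wrist_force: [0.0, -0.5, 0.3]
finger_gap: 0.0727
grip_force: 0.0
```

Emit:
carry_out(series=[{"travel": [0, 0, 1], "delta_rot": [0, 0, 0], "fingers": -0.7}, {"travel": [0, 0, 1], "delta_rot": [0, 0, 0], "fingers": -0.7}, {"travel": [0, 0, 1], "delta_rot": [0, 0, 0], "fingers": -0.7}, {"travel": [0, 0, 1], "delta_rot": [0, 0, 0], "fingers": -0.7}, {"travel": [0, 0, 0], "delta_rot": [0, 0, 0], "fingers": -0.7}])

```text
clock: 48.7
tcp_pos: [0.5172, 0.3216, 0.1805]
orientation: [0.002, -0.001, 1.0, 0.001]
wrist_force: [0.0, 0.0, -1.4]
finger_gap: 0.0727
grip_force: 0.0
```

Run:
```python
from h import *
d,s=snap('wrist','w10'); print(s['tcp_pos'],s['clock'],s['wrist_force'])
e,_=snap('side','d10')
big=cv2.resize(d['color'][100:230,190:320],(400,400),interpolation=cv2.INTER_CUBIC)
b2=cv2.resize(e['color'][160:300,170:310],(400,400),interpolation=cv2.INTER_CUBIC)
cv2.imwrite('pics/w10c.png',np.hstack([big,b2])[...,::-1])
```

```text
[0.51724968 0.32157314 0.18053011] 48.7 [ 0.04323362  0.04870716 -1.42919812]
```

View pics/w10c.png

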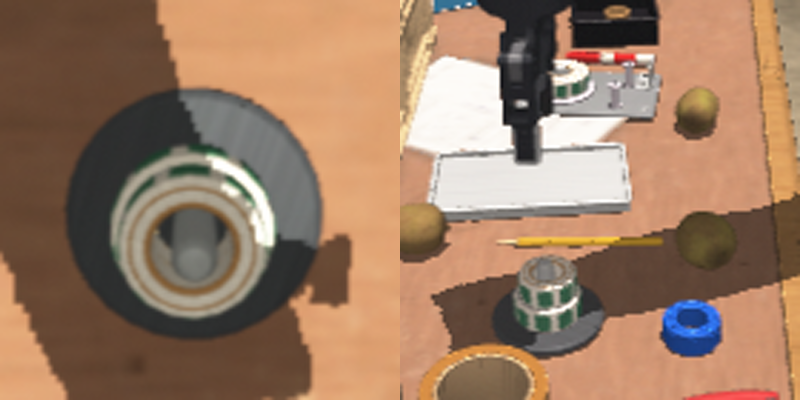

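Both rolls sit flat and centred on the post, the smaller one on top (193,245). The full roll is on the dispenser, the core is in the box and the gripper is clear.

```bash
python3 -c "
from workcell import env
print(env.hand_in())"
```

```text
the job is handed in; nothing more can be done
None
```

I handed the job in at about 49 s; the hand-in call gave no verdict. In the last pictures of each item, the full roll lies flat on the dispenser, both part-used rolls are on the spindle with the smaller on top, and the empty core is in the waste box.

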